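# Pin and lock a brass plate for drilling

## Task

Set up the brass plate for drilling: lower the aluminium riser plate over the two locating pins of the T-slot base, then the brass plate on top of it, each flush. Then fit every hold-down stud from the stud block: drop its head into a T-slot beyond the end of the plate, slide it along to the bottom of one of the plate's notches and turn it a quarter turn so that its wing stands square across the slot. Leave the other things on the bench where they are.

Things in the scene. Friction and masses are not known exactly. Their poses are not given: they have to be found in the camera images.
- fixture: Aluminium T-slot base, fixed, 150 (x) x 272 (y) x 30 mm high; origin at the centre of its underside. Two T-slots, closed by end plates at y = -130 and +130, run along its y at x = -36 and +36: mouth 18 mm wide in the top face, 8 mm deep; under it a cavity 36 mm wide, 11 mm high, its floor at z = 11. A stud standing on that floor has the middle of its wing at z = 71.
- pins (a point): Point on the base's top face (z = 30 of the base), midway between its two fixed steel locating pins; axes as the base. The pins stand at x = 0, y = -48 and +48 mm of it, 10 mm across, 22 mm high, the upper 3.5 mm tapered.
- riser_web (a point): Loose aluminium riser plate 120 (x) x 140 (y) x 10 mm, 0.3 kg, lying flat; point: its centre, 5 mm above its underside, in the web to lift it by (20 mm in x, 54 in y) between two through windows 36 (x) x 54 mm. 12 mm pin holes at x = 0, y = -48 and +48; four notches 21 mm wide, 24 deep in y, in the edges y = -70 and +70 at x = -36 and +36. Same turned half round.
- plate_boss (a point): Loose brass plate 120 (x) x 140 (y) x 5 mm, 0.75 kg, lying flat, with a square boss 34 x 34 x 22 mm high on its middle to lift it by. Point: centre of the boss, 16 mm above the plate's underside. 12 mm pin holes at x = 0, y = -48 and +48. Four notches 21 mm wide open 24 mm deep in y through the edges y = -70 and +70, at x = -36 and +36: over the slots once on the pins. Same turned half round.
- block: Wooden stud block, fixed, 110 x 110 x 44 mm high; origin at the centre of its underside. Four pockets 18 x 30 mm (long side along its y) at x = -30 and +30, y = -28 and +28 mm; the studs hang in them by their collars. A stud with its foot on the slot floor: collar 2 mm above the plate on the riser, 3 mm free above the head. A fallen stud swings upright if lifted loosely by its wing's end.
- notch1 (a point): Point on the plate's top face, at x = +36, y = +53 mm of the plate: where the axis of a stud stands when its shank touches the bottom of that notch, 17 mm in from the plate's edge. Axes as the plate.
- notch2 (a point): Point on the plate's top face, at x = -36, y = +53 mm of the plate: where the axis of a stud stands when its shank touches the bottom of that notch, 17 mm in from the plate's edge. Axes as the plate.
- notch3 (a point): Point on the plate's top face, at x = +36, y = -53 mm of the plate: where the axis of a stud stands when its shank touches the bottom of that notch, 17 mm in from the plate's edge. Axes as the plate.
- notch4 (a point): Point on the plate's top face, at x = -36, y = -53 mm of the plate: where the axis of a stud stands when its shank touches the bottom of that notch, 17 mm in from the plate's edge. Axes as the plate.
- stud1_wing (a point): Loose steel stud (may be absent), 75 mm tall, 0.15 kg. Foot up: oblong head 14 (x) x 26 (y) x 8 mm; shank 14 mm across to 36; collar 34 mm across, 36 to 41; flat wing 10 (x) x 32 (y) mm, 45 to 75, parallel to the head. Point: middle of the wing, 60 mm above the foot, z to the wing. Wing along the slot: the head passes the mouth; wing across: locked. Same turned half round.
- stud2_wing (a point): Loose steel stud (may be absent), 75 mm tall, 0.15 kg. Foot up: oblong head 14 (x) x 26 (y) x 8 mm; shank 14 mm across to 36; collar 34 mm across, 36 to 41; flat wing 10 (x) x 32 (y) mm, 45 to 75, parallel to the head. Point: middle of the wing, 60 mm above the foot, z to the wing. Wing along the slot: the head passes the mouth; wing across: locked. Same turned half round.
- stud3_wing (a point): Loose steel stud (may be absent), 75 mm tall, 0.15 kg. Foot up: oblong head 14 (x) x 26 (y) x 8 mm; shank 14 mm across to 36; collar 34 mm across, 36 to 41; flat wing 10 (x) x 32 (y) mm, 45 to 75, parallel to the head. Point: middle of the wing, 60 mm above the foot, z to the wing. Wing along the slot: the head passes the mouth; wing across: locked. Same turned half round.
- stud4_wing (a point): Loose steel stud (may be absent), 75 mm tall, 0.15 kg. Foot up: oblong head 14 (x) x 26 (y) x 8 mm; shank 14 mm across to 36; collar 34 mm across, 36 to 41; flat wing 10 (x) x 32 (y) mm, 45 to 75, parallel to the head. Point: middle of the wing, 60 mm above the foot, z to the wing. Wing along the slot: the head passes the mouth; wing across: locked. Same turned half round.
- ring_a: Bystander, to be left where it is: steel ring, 42 mm across, 8 mm thick. Origin at the centre of its underside.
- ring_b: Bystander, to be left where it is: steel ring, 38 mm across, 8 mm thick. Origin at the centre of its underside.
- flange_ring: Bystander, to be left where it is: steel flange ring, 92 mm across, 8 mm thick. Origin at the centre of its underside.
- driver: Bystander, to be left where it is: screwdriver with a yellow handle, lying. Origin at the centre of its underside.
- hole_saw: Bystander, to be left where it is: green hole saw, 64 mm across, 99 mm tall, teeth down. Origin at the centre of its underside.
- cup: Bystander, to be left where it is: clear plastic cup, 68 mm across, 60 mm high. Origin at the centre of its underside.
- chuck_key: Bystander, to be left where it is: drill chuck key, T-shaped, 90 mm, lying. Origin at the centre of its underside.
Not all that is in view belongs to the job. Leave any orange look-alike of the part that bears stud4_wing alone.

How it is judged:
On the way, in this order (a step that is already met when the one before it is completed fails the run):
1. the riser plate lies flush on the base, over both pins (horizontal distance between riser_web and pins below 0.004 m and z of riser_web in the frame of fixture between 0.033 and 0.0375 m and angle between riser_web's own z axis and vertical below 0.03 rad and angle between the y axis of riser_web and the y axis of fixture, either way round below 0.08 rad), for 0.3 s.
2. the brass plate lies flush on the riser, over both pins (horizontal distance between plate_boss and pins below 0.004 m and z of plate_boss in the frame of fixture between 0.054 and 0.0585 m and angle between plate_boss's own z axis and vertical below 0.03 rad and angle between the y axis of plate_boss and the y axis of fixture, either way round below 0.08 rad), for 0.3 s.
At the end, for the whole second after the job is handed in: Riser and plate flush on both pins (4 mm, 0.03 rad); every stud present stands in a notch bottom (within 7 mm), head down in the slot, upright (0.12 rad), wing within 0.35 rad of square across the slot; all released and at rest (all of step 1 and all of step 2 and (horizontal distance between stud1_wing and notch1 below 0.007 m or horizontal distance between stud1_wing and notch2 below 0.007 m or horizontal distance between stud1_wing and notch3 below 0.007 m or horizontal distance between stud1_wing and notch4 below 0.007 m) and z of stud1_wing in the frame of fixture between 0.066 and 0.0755 m and angle between each of stud1_wing, stud2_wing, stud3_wing, stud4_wing's own z axis and vertical below 0.12 rad and angle between the y axis of each of stud1_wing, stud2_wing, stud3_wing, stud4_wing and the y axis of fixture, either way round above 1.22 rad and (horizontal distance between stud2_wing and notch1 below 0.007 m or horizontal distance between stud2_wing and notch2 below 0.007 m or horizontal distance between stud2_wing and notch3 below 0.007 m or horizontal distance between stud2_wing and notch4 below 0.007 m) and z of stud2_wing in the frame of fixture between 0.066 and 0.0755 m and (horizontal distance between stud3_wing and notch1 below 0.007 m or horizontal distance between stud3_wing and notch2 below 0.007 m or horizontal distance between stud3_wing and notch3 below 0.007 m or horizontal distance between stud3_wing and notch4 below 0.007 m) and z of stud3_wing in the frame of fixture between 0.066 and 0.0755 m and (horizontal distance between stud4_wing and notch1 below 0.007 m or horizontal distance between stud4_wing and notch2 below 0.007 m or horizontal distance between stud4_wing and notch3 below 0.007 m or horizontal distance between stud4_wing and notch4 below 0.007 m) and z of stud4_wing in the frame of fixture between 0.066 and 0.0755 m and linear speed of each of stud1, stud2, stud3, stud4, plate, riser below 0.02 m/s); the robot touches nothing.
It fails at once if a bystander is moved more than 3 cm (distance of any of ring_a, ring_b, flange_ring, driver, hole_saw, cup, chuck_key from where it was at the start of the episode above 0.03 m).
Of stud1, stud2, stud3, stud4 only 3 to 4 are there at a start; the rules pass over those that are not, and their reading is None.
At some moment in a run one of plate, riser may be knocked a few centimetres aside while the robot is not near it.
Once in a run the grip may slacken for a moment while it holds something.
It also fails if it takes over 208 s, if anything falls off the work surface, if the arm or the gripper's body presses on something with over 40 N, if the wrist force passes 120 N, or if a joint passes its speed limit or range.

## Robot

A 6-joint arm with a two-finger parallel gripper is mounted at the origin on the work surface. World frame = base frame: x ahead of the robot, y to its left, z up, the work surface at z = 0. Lengths are in m, angles in rad, forces in N, time in s.
With the tool pointing down it reaches from about 0.425 to 0.925 m from the base axis. Payload 12.5 kg.
Tool frame: the origin (TCP) lies midway between the tips of the shut fingers; the grasp point (between the pads) lies r.grip_point_offset behind it (r.grip_point_offset is the distance from the TCP to the grasp point, in m); x points along the fingers, y is the direction in which the jaws open and shut, and the axes are right-handed (so a half turn about x gives the same grasp; the last joint's range is limited). The gripper opens to 85 mm and grips with 20 to 120 N. Pads are 22 mm wide; open, the fingers measure 114 mm over their backs; the gripper's body (76 mm by 85 mm) begins 54 mm behind the grasp point. The pads swing forward as they close: fully open they stand 13 mm farther back than shut.
Start: joints at [1.195, 0.491, 1.559, -0, 1.092, -0.106], TCP at [0.167, 0.602, 0.231] pointing down, gripper open.
Joint ranges: [-3.1, 3.1], [-0.84, 2.19], [0.05, 2.79], [-1.13, 4.28], [0.06, 2.93], [-2.69, 2.69]. Speed limits (rad/s): [2.22, 2.22, 2.79, 3.14, 3.14, 3.14].

## Interface

Orientations are given as a unit quaternion [w, x, y, z].
In Python, from rig import status, vision, r gives the robot as it stands.
- The arm moves only by the tool apply_moves, never from a script. Its arguments are lists of equal length, an entry for each row: "translation": the shift along the tool's x, y, z in mm, a list of three; "dr": the turn, a rotation vector about the tool's x, y, z in units of 6 degrees (1.0 is 6 degrees), a list of three; "hand": the finger opening in mm, from 0 to 85.4. A call has 1 to 5 rows; each row is the pose to reach, as a shift and turn from the pose measured when the call began, along the tool's axes at that moment; what a row does not reach only later rows make up. A row lasts 1/10 s, in which the tool goes at most 50 mm and 8.59 degrees, less where a joint would pass 70% of its speed; a pose out of reach is approached as far as the arm can. A call with a gripper value outside its range is refused whole. The fingers move at their own pace and stop on an object; the grip force is fixed at half the most. Time passes only in rows, so rows that repeat a pose let the fingers close. It gives the time, the measured TCP pose, the force and the opening at its end, in the units of the state.
- status.state(): the state, without advancing time (a new reading comes with each control period).
- vision.capture(name): name is "scene" or "side" or "wrist"; returns the picture (480x640x3 uint8, red, green, blue); there is no depth.
- vision.camera_info(name): a dict with "fov_y" (degrees; the focal length in pixels is half the picture's height over the tangent of half this angle, whatever the lens; pixels are square), "cx", "cy" (the principal point, pixels), "k1" (the pictures are not rectified: a ray, as slopes to the right and down, at radius r is drawn at 1 + k1 r^2 times it, then the intrinsics apply), "R" (3x3) and "t" (3): a world point X has camera coordinates R X + t. Camera axes: x right, y down, z forward; pixel columns grow to the right and rows downward; lengths in m; the calibration is good to about 2 mm. A picture is of the moment at which its call begins: read the wrist's pose just before it. camera_info takes no time and is no camera call; for the wrist camera it gives the pose at the moment of the call.
- r.finish_job(): hands the job in, once; it reports no verdict.
Trained networks look in the newest picture that a camera, given by its name, has taken for a name from the list of things; names that differ only in an ending like _2 or _b are one class to them, and where a whole thing is asked for, a point or a joint stands for the part that bears it (a point fixed in the world has none). Each returns a list of dicts, best first, with "p" (0 to 1); they miss things now and then, are a little off and sometimes report something else, mostly with a low value. They report only what shows in the picture. A call takes as long as a camera call. They do not tell look-alikes from the thing itself.
- vision.silhouettes(camera, target): "region" (480x640 bool, what is visible of it).
- vision.landmark_of(camera, target): "xyz" ([x, y, z] in m, in world coordinates, good to about 4 mm: a listed point, or the origin of a listed thing).
The state is a dict: "time": time; "q": joint angles; "qvel": joint speeds; "tau": joint torques, N m; "position": TCP position; "eef_rot": TCP orientation; "ft_force": force on the tool from outside, world axes, zero at the start; "torque": the same for the moment, N m; "opening": finger opening in m.
Only numpy, scipy, OpenCV 4.12 (cv2) and the standard library are available. Lean on these libraries where they do the work, as an engineer would, in place of code of your own. Each camera call takes 0.05 s, during which the arm holds its last target.

## Working session

There is one attempt and no reset: what is moved stays moved. The work goes in short steps, Python scripts to look and compute and a tool call to move; the robot and the scene stay as the last step left them, time stands still between calls to the robot, and variables do not carry over. Pictures are saved under pics/ and viewed, and the job is handed in when it is done.

Besides the shell and the picture viewer there is one more tool, called as name(argument=value, ...) on one line, values as JSON. apply_moves: Moves the arm, as the interface text tells. Its arguments: {"type":"object","properties":{"translation":{"type":"array"},"dr":{"type":"array"},"hand":{"type":"array"}},"required":["translation","dr","hand"]}

```bash
ls -la; mkdir -p pics; python3 - <<'E'
from rig import status, vision, r
import cv2, numpy as np
s=status.state()
print(s, r.grip_point_offset)
for c in ["scene","side","wrist"]:
    im=vision.capture(c); cv2.imwrite(f"pics/{c}0.png",im[:,:,::-1])
    print(c,vision.camera_info(c))
E
```

```text
total 12
drwxr-xr-x  3 agent agent 4096 Dec  6 22:03 .
drwxr-xr-x 23 root  root  4096 Dec  6 22:03 ..
drwxr-xr-x  2 agent agent 4096 Dec  6 22:03 pics
{'time': 0.0, 'q': array([ 1.19540216e+00,  4.91549529e-01,  1.55946742e+00,  2.91580393e-05,
        1.09168531e+00, -1.05649431e-01]), 'qvel': array([ 0.00128059,  0.00060652, -0.00075733, -0.00038457, -0.00115249,
        0.00062665]), 'tau': array([ 2.79987544e-03, -6.18440652e+01, -2.61596739e+01, -6.08002907e-06,
        4.04661347e-03, -5.18002196e-05]), 'position': array([0.16647002, 0.60218367, 0.23072778]), 'eef_rot': array([ 0.70058211,  0.09470616,  0.70078678, -0.09546383]), 'ft_force': array([0.6728581 , 0.04021143, 0.66298535]), 'torque': array([ 0.0167787 , -0.00218731, -0.04788224]), 'opening': 0.08527849507868407} 0.0187
scene {'fov_y': 53.83151134018481, 'cx': 320.22995460211683, 'cy': 239.48479806043255, 'k1': -0.07766399446901356, 'R': array([[-0.4550345 ,  0.8904443 ,  0.00724953],
       [ 0.6162897 ,  0.32079164, -0.71922161],
       [-0.64275237, -0.32280284, -0.69474291]]), 't': array([ 0.24033958, -0.29518698,  1.31936443])}
side {'fov_y': 56.238826550940075, 'cx': 318.78089511223055, 'cy': 240.74101873990998, 'k1': -0.042465582642142535, 'R': array([[ 0.9861318 , -0.16461474, -0.02111993],
       [-0.1145965 , -0.58332851, -0.80411161],
       [ 0.12004877,  0.79538031, -0.59410307]]), 't': array([-0.56353047,  0.11864443,  0.82771765])}
wrist {'fov_y': 68.09402258618987, 'cx': 319.49518345001684, 'cy': 234.39398346406753, 'k1': -0.06914938604669377, 'R': array([[ 2.65920792e-01,  9.63994820e-01,  3.44419373e-04],
       [ 9.20579109e-01, -2.54050424e-01,  2.96635275e-01],
       [ 2.86042368e-01, -7.85644221e-02, -9.54990783e-01]]), 't': array([-0.62485891, -0.03863236,  0.37851315])}
```

View pics/scene0.png

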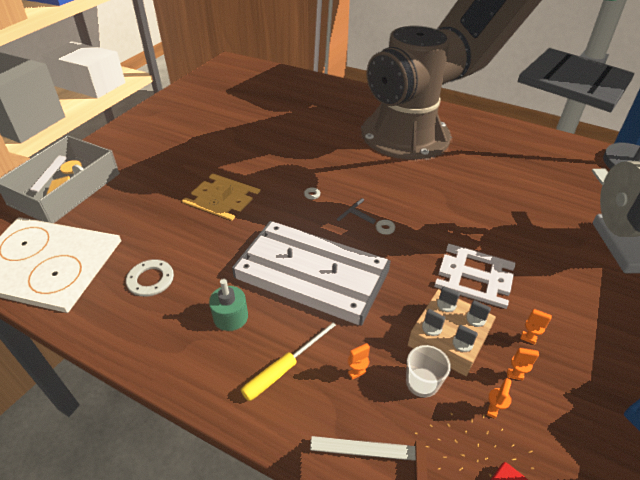

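View pics/side0.png

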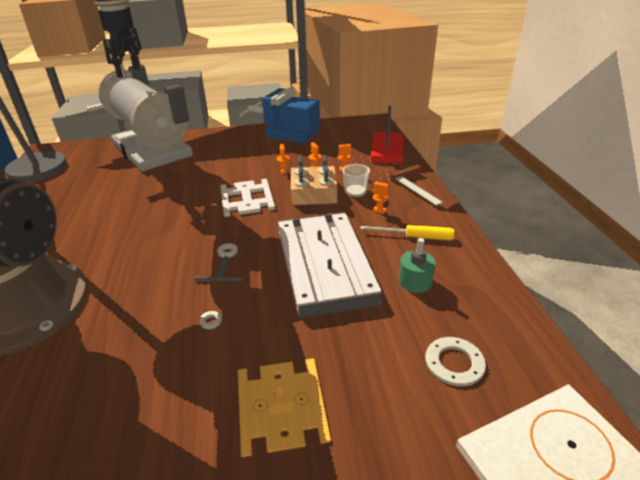

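View pics/wrist0.png

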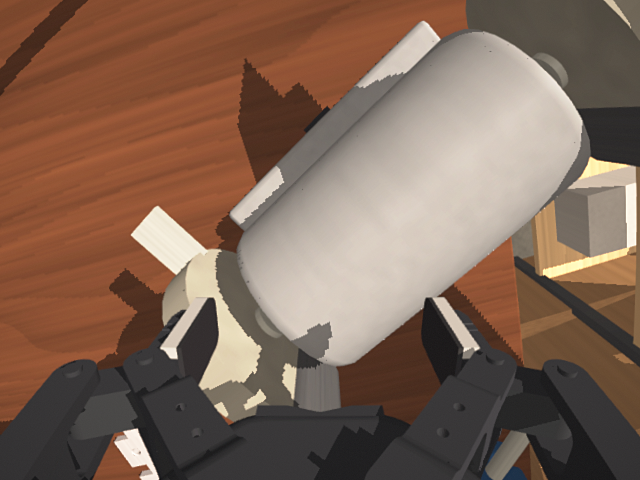

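The scene shows the base mid-bench (312,270), brass plate (222,197), riser (476,275), stud block with four studs (455,325), and four orange look-alikes at lower right. Next I'll run the networks.

```bash
cat > h.py <<'E'
from rig import status, vision, r
import cv2, numpy as np
from scipy.spatial.transform import Rotation as Rt
def K(info):
    f=240/np.tan(np.radians(info["fov_y"])/2); return f
def proj(info,X):
    X=np.atleast_2d(X); c=X@np.array(info["R"]).T+info["t"]
    s=c[:,:2]/c[:,2:]; r2=(s**2).sum(1,keepdims=True)
    return s*(1+info["k1"]*r2)*K(info)+[info["cx"],info["cy"]]
def unproj(info,uv,z):
    uv=np.atleast_2d(uv).astype(float); d=(uv-[info["cx"],info["cy"]])/K(info)
    s=d.copy()
    for _ in range(20): s=d/(1+info["k1"]*(s**2).sum(1,keepdims=True))
    R=np.array(info["R"]); C=-R.T@info["t"]
    w=np.c_[s,np.ones(len(s))]@R
    return C+w*((z-C[2])/w[:,2])[:,None]
def snap(c,name):
    info=vision.camera_info(c); im=vision.capture(c)
    cv2.imwrite(f"pics/{name}.png",im[:,:,::-1]); return im,info
def tool():
    s=status.state(); q=s["eef_rot"]; Rm=Rt.from_quat([q[1],q[2],q[3],q[0]]).as_matrix()
    return s,np.array(s["position"]),Rm
E
python3 - <<'E'
from h import *
names="fixture pins riser_web plate_boss block notch1 stud1_wing ring_a ring_b flange_ring driver hole_saw cup chuck_key".split()
for c in ["scene","side"]:
    vision.capture(c)
    for n in names:
        for d in vision.landmark_of(c,n)[:7]: 
            if d["p"]>.2: print(c,n,round(d["p"],2),np.round(d["xyz"],4))
print(status.state()["time"])
E
```

```text
scene fixture 0.89 [0.5886 0.0132 0.0026]
scene fixture 0.43 [0.3909 0.0929 0.0026]
scene pins 0.68 [0.64   0.266  0.0621]
scene pins 0.55 [0.5837 0.0077 0.0288]
scene riser_web 0.92 [0.4435 0.3027 0.0058]
scene plate_boss 0.85 [ 0.4671 -0.2907  0.019 ]
scene plate_boss 0.37 [ 0.3648 -0.1119  0.0022]
scene block 0.62 [0.5884 0.0124 0.0008]
scene block 0.59 [0.6104 0.2992 0.0018]
scene notch1 0.94 [ 0.5034 -0.2378  0.007 ]
scene notch1 0.9 [ 0.4332 -0.2401  0.0057]
scene notch1 0.63 [ 0.432  -0.3456  0.0039]
scene notch1 0.6 [ 0.5033 -0.3491  0.0062]
scene notch1 0.29 [0.5806 0.3294 0.0647]
scene stud1_wing 0.71 [0.6425 0.3238 0.0705]
scene ring_a 0.74 [0.3942 0.0919 0.0045]
scene ring_a 0.43 [ 3.610e-01 -1.078e-01  2.000e-04]
scene ring_b 0.74 [0.3942 0.0919 0.0045]
scene ring_b 0.43 [ 3.610e-01 -1.078e-01  2.000e-04]
scene driver 0.86 [ 0.7744  0.0784 -0.0041]
scene hole_saw 0.95 [ 0.7452 -0.0706  0.0014]
scene cup 0.72 [0.7113 0.2822 0.0024]
scene cup 0.48 [ 4.396e-01  3.061e-01 -4.000e-04]
scene chuck_key 0.61 [ 0.3729 -0.0038 -0.0039]
scene chuck_key 0.41 [ 0.4286 -0.3435  0.0088
[... 253 characters left out ...]
0031]
side notch1 0.83 [ 0.433  -0.2396  0.0098]
side notch1 0.82 [ 0.5037 -0.2409  0.0083]
side notch1 0.55 [ 0.5039 -0.3442  0.0034]
side stud1_wing 0.6 [0.6395 0.319  0.0653]
side ring_a 0.75 [ 0.3896  0.0868 -0.0051]
side ring_a 0.7 [ 3.601e-01 -1.089e-01 -1.000e-04]
side ring_b 0.75 [ 0.3896  0.0868 -0.0051]
side ring_b 0.7 [ 3.601e-01 -1.089e-01 -1.000e-04]
side flange_ring 0.67 [ 0.7442 -0.2707  0.0018]
side flange_ring 0.36 [ 0.6081  0.3002 -0.0038]
side driver 0.65 [ 7.785e-01  7.280e-02 -1.000e-04]
side driver 0.65 [0.5832 0.0071 0.0292]
side hole_saw 0.6 [ 7.464e-01 -7.510e-02  1.000e-04]
side cup 0.74 [7.130e-01 2.823e-01 7.000e-04]
side chuck_key 0.65 [0.5735 0.2749 0.0702]
1.65
```

```bash
cat >> h.py <<'E'
def target(p,a=None,quiet=False):
    """p world TCP target, a jaw direction angle (rad); prints tool-frame move"""
    s,pos,Rm=tool()
    t=Rm.T@(np.array(p)-pos)*1000
    if a is None: a=np.arctan2(Rm[1,1],Rm[0,1])
    c=np.arctan2(Rm[1,1],Rm[0,1]); 
    a=c+(a-c+np.pi/2)%np.pi-np.pi/2
    y=np.array([np.cos(a),np.sin(a),0]); x=np.array([0,0,-1.]); Rg=np.c_[x,y,np.cross(x,y)]
    dr=Rt.from_matrix(Rm.T@Rg).as_rotvec()/np.radians(6)
    print("t",np.round(s["time"],2),"pos",np.round(pos,4),"jaw",round(np.degrees(c),2),"open",round(s["opening"]*1000,1),"q6",round(s["q"][5],2),"F",np.round(s["ft_force"],1),"\n MOVE",np.round(t,1).tolist(),"DR",np.round(dr,2).tolist())
E
python3 - <<'E'
from h import *
for c,b in [("scene",[(225,210,400,330),(410,230,540,380)]),("side",[(270,200,390,320),(210,130,350,230)])]:
    im=cv2.imread(f"pics/{c}0.png")
    for i,(x0,y0,x1,y1) in enumerate(b):
        k=min(800/(x1-x0),600/(y1-y0)); cv2.imwrite(f"pics/{c}c{i}.png",cv2.resize(im[y0:y1,x0:x1],None,fx=k,fy=k,interpolation=cv2.INTER_CUBIC)); print(c,i,k)
target([0.25,0.5,0.36])
target([0.442,0.304,0.28],0)
E
```

```text
scene 0 4.571428571428571
scene 1 4.0
side 0 5.0
side 1 5.714285714285714
t 1.65 pos [0.1666 0.6024 0.2313] jaw 74.54 open 85.4 q6 -0.11 F [-0.3  0.4 -0.4] 
 MOVE [-128.7, -76.5, 107.7] DR [0.0, -0.0, -0.0]
t 1.65 pos [0.1666 0.6024 0.2313] jaw 74.54 open 85.4 q6 -0.11 F [-0.3  0.4 -0.4] 
 MOVE [-48.7, -214.2, 345.0] DR [12.42, -0.0, -0.0]
```

View pics/scenec1.png

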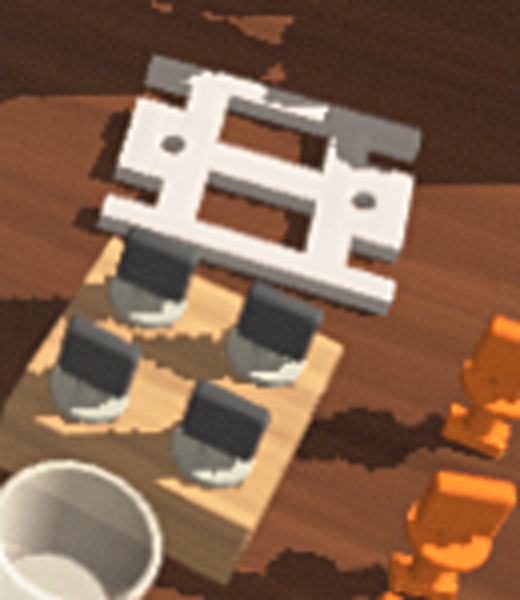

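View pics/sidec1.png

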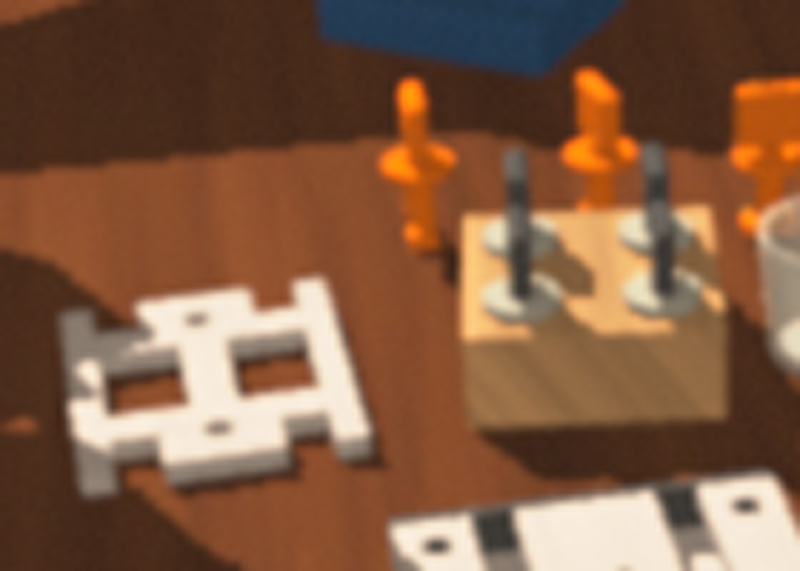

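View pics/sidec0.png

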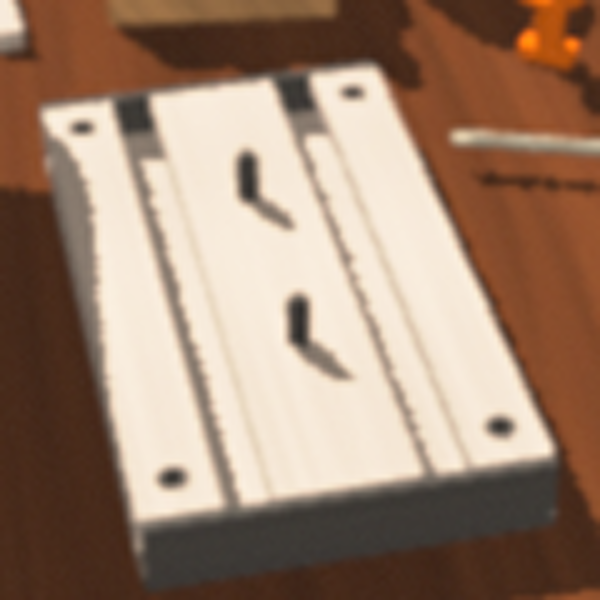

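```bash
python3 - <<'E'
from h import *
si=vision.camera_info("side"); sc=vision.camera_info("scene")
f=lambda uv,k,o: np.array(uv)/k+o
def rep(n,a):
    d=a[1]-a[0]; print(n,np.round(a.mean(0),4),"len",round(np.linalg.norm(d),4),"angle",round(np.degrees(np.arctan2(d[1],d[0])),2))
rep("riser side",unproj(si,f([(218,427),(197,318)],5.714,[210,130]),.01))
rep("riser scene",unproj(sc,f([(173,144),(364,200)],4,[410,230]),.01))
c=unproj(si,f([(42,105),(378,65),(555,452),(140,520)],5,[270,200]),.03)
print(np.round(c,4),c.mean(0))
rep("base L",c[[3,0]]);rep("base R",c[[2,1]])
rep("bolts L",unproj(si,f([(172,477),(80,128)],5,[270,200]),.03))
rep("bolts R",unproj(si,f([(500,427),(352,91)],5,[270,200]),.03))
b=unproj(si,f([(462,213),(712,206),(725,312),(465,338)],5.714,[210,130]),.044)
print(np.round(b,4),b.mean(0)); rep("block",b[[3,0]]); rep("block",b[[2,1]])
E
```

```text
riser side [0.4391 0.2983 0.01  ] len 0.0956 angle 93.44
riser scene [0.44   0.3046 0.01  ] len 0.0955 angle 94.11
[[ 0.5056  0.1365  0.03  ]
 [ 0.6558  0.139   0.03  ]
 [ 0.664  -0.1193  0.03  ]
 [ 0.5149 -0.1256  0.03  ]] [0.58506917 0.00766814 0.03      ]
base L [0.5102 0.0054 0.03  ] len 0.2623 angle 92.03
base R [0.6599 0.0099 0.03  ] len 0.2584 angle 91.81
bolts L [0.5244 0.0046 0.03  ] len 0.2223 angle 92.24
bolts R [0.6442 0.009  0.03  ] len 0.2238 angle 92.04
[[0.5591 0.3564 0.044 ]
 [0.6704 0.34   0.044 ]
 [0.6571 0.2441 0.044 ]
 [0.5475 0.2444 0.044 ]] [0.60852219 0.29622841 0.044     ]
block [0.5533 0.3004 0.044 ] len 0.1126 angle 84.04
block [0.6637 0.2921 0.044 ] len 0.0968 angle 82.11
```

apply_moves(translation=[[-20, 0, 0], [-60, 0, 0], [-100, -40, 60], [-128, -76, 108], [-128, -76, 108]], dr=[[0, 0, 0], [0, 0, 0], [0, 0, 0], [0, 0, 0], [0, 0, 0]], hand=[50, 50, 50, 50, 50])

```text
time: 2.15
position: [0.251, 0.4991, 0.3603]
eef_rot: [0.701, 0.095, 0.701, -0.095]
ft_force: [0.1, 1.1, -0.3]
opening: 0.05
```

```bash
python3 - <<'E'
from h import *
i=vision.camera_info("wrist"); s,p,Rm=tool()
C=-np.array(i["R"]).T@i["t"]; print("cam in tool",Rm.T@(C-p), "axes",np.round(Rm.T@np.array(i["R"]).T,3))
target([0.44,0.303,0.25],np.radians(3.8))
E
```

```text
cam in tool [-0.14227255 -0.00027572 -0.07576123] axes [[-0.001 -0.297  0.955]
 [ 1.     0.     0.001]
 [-0.001  0.955  0.297]]
t 2.15 pos [0.251  0.4991 0.3603] jaw 74.59 open 50.0 q6 -0.32 F [ 0.1  1.1 -0.3] 
 MOVE [110.3, -138.8, 234.3] DR [11.8, -0.0, -0.0]
```

apply_moves(translation=[[20, -30, 45], [40, -60, 90], [60, -90, 140], [80, -110, 190], [110, -139, 234]], dr=[[1.4, 0, 0], [2.8, 0, 0], [4.2, 0, 0], [5.6, 0, 0], [7, 0, 0]], hand=[50, 50, 50, 50, 50])

```text
time: 2.65
position: [0.4128, 0.3306, 0.2703]
eef_rot: [0.62, 0.342, 0.619, -0.341]
ft_force: [1.8, 1.1, -0.5]
opening: 0.0501
```

```bash
python3 - <<'E'
from h import *
target([0.44,0.303,0.25],np.radians(3.8))
E
```

```text
t 2.65 pos [0.4128 0.3306 0.2703] jaw 32.24 open 50.1 q6 -0.01 F [ 1.8  1.1 -0.5] 
 MOVE [20.3, 8.3, 37.8] DR [4.74, -0.01, -0.02]
```

apply_moves(translation=[[10, 4, 19], [20, 8, 38], [20, 8, 38], [20, 8, 38], [20, 8, 38]], dr=[[1.4, 0, 0], [2.8, 0, 0], [4.2, 0, 0], [4.7, 0, 0], [4.7, 0, 0]], hand=[50, 50, 50, 50, 50])

```text
time: 3.15
position: [0.44, 0.3025, 0.2503]
eef_rot: [0.517, 0.483, 0.517, -0.482]
ft_force: [-0.3, -0.4, 0.2]
opening: 0.0502
```

```bash
python3 - <<'E'
from h import *
im,i=snap("wrist","w1")
target([0.44,0.303,0.25],np.radians(3.8))
for n in ["riser_web","block","stud1_wing"]:
    for d in vision.landmark_of("wrist",n)[:5]: print(n,round(d["p"],2),np.round(d["xyz"],4))
E
```

```text
t 3.2 pos [0.4399 0.3027 0.2504] jaw 4.12 open 49.9 q6 0.41 F [-0.7  0.5 -0.1] 
 MOVE [0.4, 0.1, -0.3] DR [0.05, -0.01, -0.02]
riser_web 0.8 [0.4424 0.3062 0.0066]
block 0.74 [6.100e-01 2.984e-01 1.000e-04]
stud1_wing 0.89 [0.6451 0.3186 0.0659]
```

View pics/w1.png

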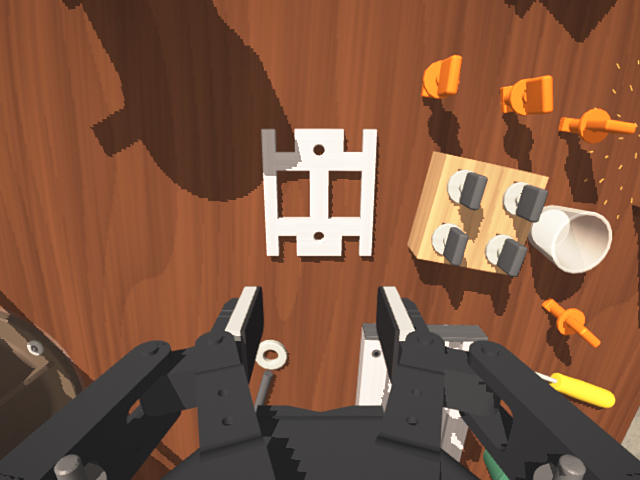

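The wrist view shows the riser square in frame, with pin holes at (319,149) and (319,236). The block with four studs is at right.

```bash
cat >> h.py <<'E'
def blob(im,u,v,rad=9,thr=None):
    g=im.mean(2)[v-rad:v+rad+1,u-rad:u+rad+1]; yy,xx=np.mgrid[v-rad:v+rad+1,u-rad:u+rad+1]
    t=thr or (g.max()+g.min())/2; w=np.clip(t-g,0,None)
    return np.array([(w*xx).sum()/w.sum(),(w*yy).sum()/w.sum()])
def rep(n,a):
    d=a[1]-a[0]; print(n,np.round(a.mean(0),4),"len",round(np.linalg.norm(d),4),"angle",round(np.degrees(np.arctan2(d[1],d[0])),2))
E
python3 - <<'E'
from h import *
i=vision.camera_info("wrist"); im=cv2.imread("pics/w1.png")
a=np.array([blob(im,319,236),blob(im,319,149)]); print(a)
rep("riser",unproj(i,a,.0095))
c=unproj(i,[(262,129),(377,129),(375,255),(266,255)],.01); print(np.round(c.mean(0),4))
rep("wall L",c[[3,0]]);rep("wall R",c[[2,1]])
cv2.imwrite("pics/w1c.png",cv2.resize(cv2.imread("pics/w1.png")[120:280,250:400],None,fx=3.7,fy=3.7,interpolation=cv2.INTER_CUBIC))
cv2.imwrite("pics/w1b.png",cv2.resize(cv2.imread("pics/w1.png")[140:290,400:560],None,fx=4,fy=4,interpolation=cv2.INTER_CUBIC))
E
```

```text
[[318.29392258 235.31666215]
 [318.48207137 149.52427391]]
riser [0.4388 0.3062 0.0095] len 0.0949 angle 94.0
[0.4407 0.3052 0.01  ]
wall L [0.3796 0.3007 0.01  ] len 0.1396 angle 93.47
wall R [0.5019 0.3096 0.01  ] len 0.1398 angle 95.82
```

View pics/w1c.png

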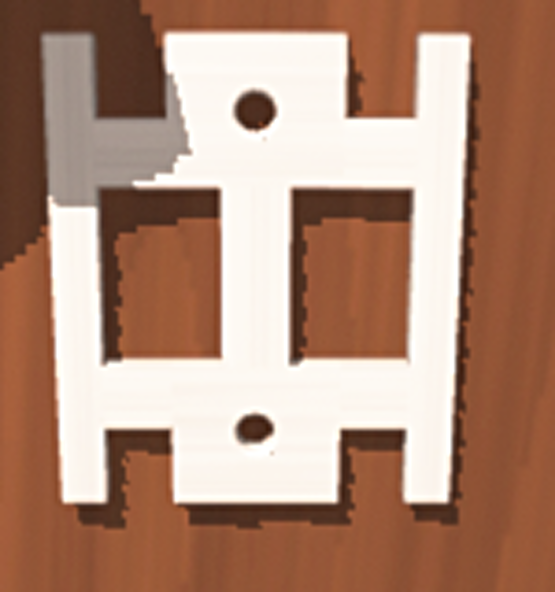

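View pics/w1b.png

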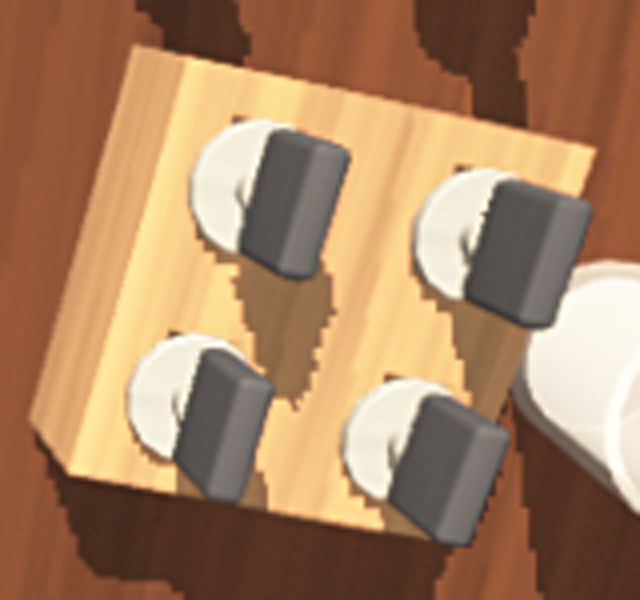

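```bash
python3 - <<'E'
from h import *
target([0.4400,0.305,0.001],np.radians(4.1))
E
```

```text
t 3.35 pos [0.4398 0.3028 0.2504] jaw 4.14 open 49.9 q6 0.41 F [ 0.4  1.  -0.3] 
 MOVE [249.4, -0.2, -1.8] DR [0.01, -0.01, -0.02]
```

apply_moves(translation=[[50, 0, -2], [100, 0, -2], [150, 0, -2], [190, 0, -2], [200, 0, -2]], dr=[[0, 0, 0], [0, 0, 0], [0, 0, 0], [0, 0, 0], [0, 0, 0]], hand=[50, 50, 50, 50, 50])

```text
time: 3.85
position: [0.4385, 0.3045, 0.0471]
eef_rot: [0.518, 0.48, 0.518, -0.482]
ft_force: [-0.2, 0.1, -0.1]
opening: 0.05
```

```bash
python3 - <<'E'
from h import *
im,i=snap("wrist","w2")
target([0.4400,0.305,0.001],np.radians(4.1))
E
```

```text
t 3.9 pos [0.439  0.3047 0.0478] jaw 4.18 open 50.0 q6 0.41 F [-0.6 -0.5 -0.5] 
 MOVE [46.8, 1.1, -0.3] DR [0.01, 0.01, 0.02]
```

View pics/w2.png

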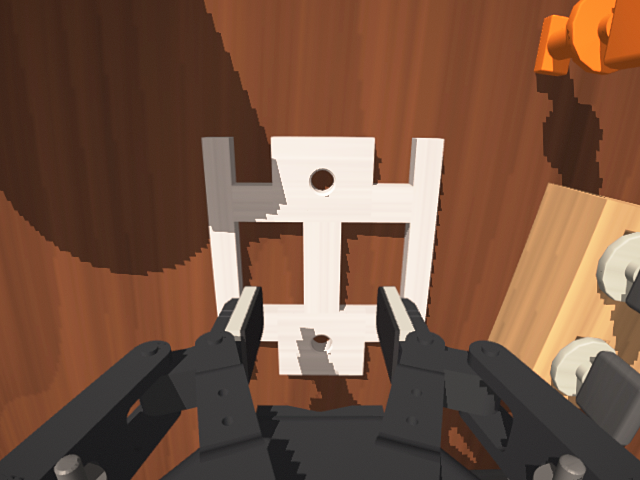

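The fingers sit symmetrically over the windows, with the web at (322,265) between them. Descending.

apply_moves(translation=[[20, 1, 0], [35, 1, 0], [43, 1, 0], [46, 1, 0], [46, 1, 0]], dr=[[0, 0, 0], [0, 0, 0], [0, 0, 0], [0, 0, 0], [0, 0, 0]], hand=[50, 50, 50, 50, 50])

```text
time: 4.4
position: [0.4403, 0.305, 0.0027]
eef_rot: [0.518, 0.481, 0.518, -0.482]
ft_force: [-1.1, 0.6, -0.3]
opening: 0.05
```

apply_moves(translation=[[0, 0, 0], [0, 0, 0], [0, 0, 0], [0, 0, 0], [0, 0, 0]], dr=[[0, 0, 0], [0, 0, 0], [0, 0, 0], [0, 0, 0], [0, 0, 0]], hand=[10, 10, 10, 10, 10])

```text
time: 4.9
position: [0.4406, 0.3052, 0.0038]
eef_rot: [0.518, 0.482, 0.518, -0.481]
ft_force: [-1.7, -0.9, 8.8]
opening: 0.0178
```

apply_moves(translation=[[-10, 0, 0], [-30, 0, 0], [-60, 0, 0], [-80, 0, 0], [-80, 0, 0]], dr=[[0, 0, 0], [0, 0, 0], [0, 0, 0], [0, 0, 0], [0, 0, 0]], hand=[10, 10, 10, 10, 10])

```text
time: 5.4
position: [0.4415, 0.3056, 0.0865]
eef_rot: [0.518, 0.483, 0.518, -0.48]
ft_force: [0.0, 0.2, -3.1]
opening: 0.0175
```

```bash
python3 - <<'E'
from h import *
im,i=snap("wrist","w3"); snap("scene","s3")
target([0.5855,0.0095,0.2],np.radians(2))
E
```

```text
t 5.5 pos [0.4405 0.3051 0.0838] jaw 4.2 open 17.5 q6 0.41 F [-0.1 -0.6 -3.5] 
 MOVE [-116.3, 123.1, 305.3] DR [0.37, -0.01, -0.01]
```

View pics/w3.png

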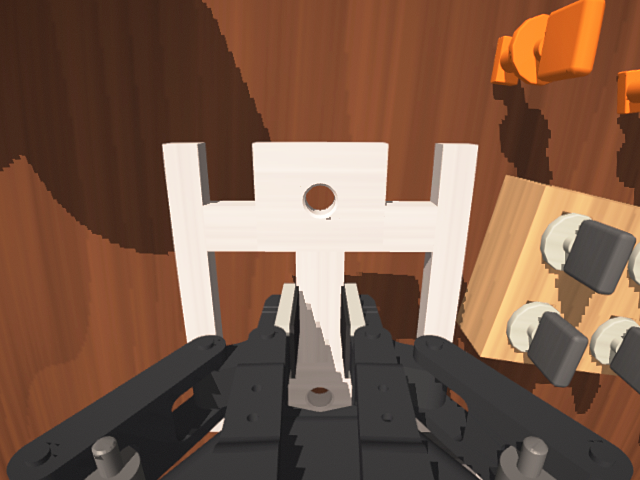

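Riser is held, front hole at (320,200), level in the jaws. Carrying it to just short of the base so that pins and held plate are visible together.

```bash
python3 - <<'E'
from h import *
i=vision.camera_info("wrist"); im=cv2.imread("pics/w3.png"); s,p,Rm=tool()
a=blob(im,319,201,17); print(a)
X=unproj(i,a,p[2]+.006)[0]; print("front hole in tool",np.round(Rm.T@(X-p)*1000,1))
target([0.585,-0.11,0.17],np.radians(2))
E
```

```text
[318.84282509 196.99975523]
front hole in tool [ -6.   -0.1 -48.7]
t 5.5 pos [0.4405 0.3051 0.0838] jaw 4.2 open 17.5 q6 0.41 F [-0.1 -0.6 -3.5] 
 MOVE [-86.3, 113.8, 424.5] DR [0.37, -0.01, -0.01]
```

apply_moves(translation=[[-30, 10, 30], [-60, 30, 65], [-86, 50, 105], [-86, 70, 150], [-86, 90, 195]], dr=[[0, 0, 0], [0, 0, 0], [0.2, 0, 0], [0.4, 0, 0], [0.4, 0, 0]], hand=[10, 10, 10, 10, 10])

```text
time: 6.0
position: [0.5448, 0.1157, 0.1693]
eef_rot: [0.508, 0.492, 0.508, -0.492]
ft_force: [1.1, 0.1, -2.5]
opening: 0.0176
```

```bash
python3 - <<'E'
from h import *
target([0.585,-0.11,0.17],np.radians(2))
E
```

```text
t 6.0 pos [0.5448 0.1157 0.1693] jaw 1.79 open 17.6 q6 0.06 F [ 1.1  0.1 -2.5] 
 MOVE [-0.8, 33.1, 226.8] DR [-0.03, -0.01, -0.0]
```

apply_moves(translation=[[0, 8, 45], [0, 16, 90], [0, 24, 135], [0, 30, 185], [0, 33, 227]], dr=[[0, 0, 0], [0, 0, 0], [0, 0, 0], [0, 0, 0], [0, 0, 0]], hand=[10, 10, 10, 10, 10])

```text
time: 6.5
position: [0.5846, -0.1125, 0.1673]
eef_rot: [0.507, 0.492, 0.508, -0.492]
ft_force: [1.4, 0.3, -3.6]
opening: 0.0179
```

apply_moves(translation=[[0, 0, 0], [0, 0, 0]], dr=[[0, 0, 0], [0, 0, 0]], hand=[10, 10])

```text
time: 6.7
position: [0.5839, -0.1134, 0.1654]
eef_rot: [0.505, 0.492, 0.509, -0.493]
ft_force: [0.2, 0.8, -2.8]
opening: 0.0177
```

```bash
python3 - <<'E'
from h import *
im,i=snap("wrist","w4")
target([0.585,-0.11,0.17],np.radians(2))
E
```

```text
t 6.75 pos [ 0.584  -0.1123  0.1658] jaw 1.72 open 18.1 q6 -0.33 F [-0.8  1.1 -3.3] 
 MOVE [-4.2, 1.1, -2.3] DR [-0.05, -0.02, 0.04]
```

View pics/w4.png

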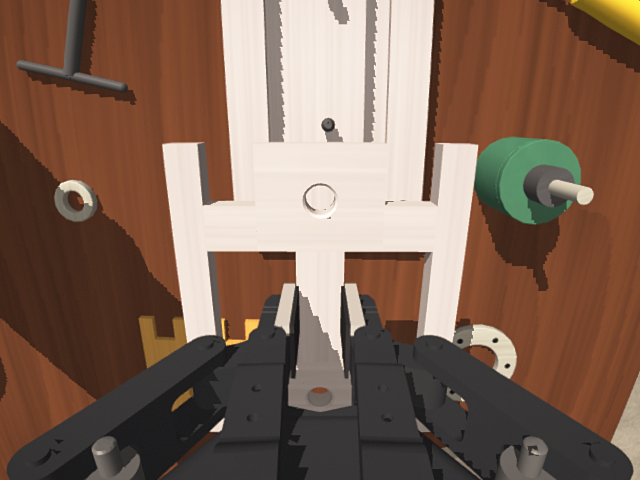

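```bash
python3 - <<'E'
import cv2
im=cv2.imread("pics/w4.png"); cv2.imwrite("pics/w4c.png",cv2.resize(im[0:150,230:430],None,fx=4,fy=4,interpolation=cv2.INTER_CUBIC))
E
```

```text
(no output)
```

View pics/w4c.png

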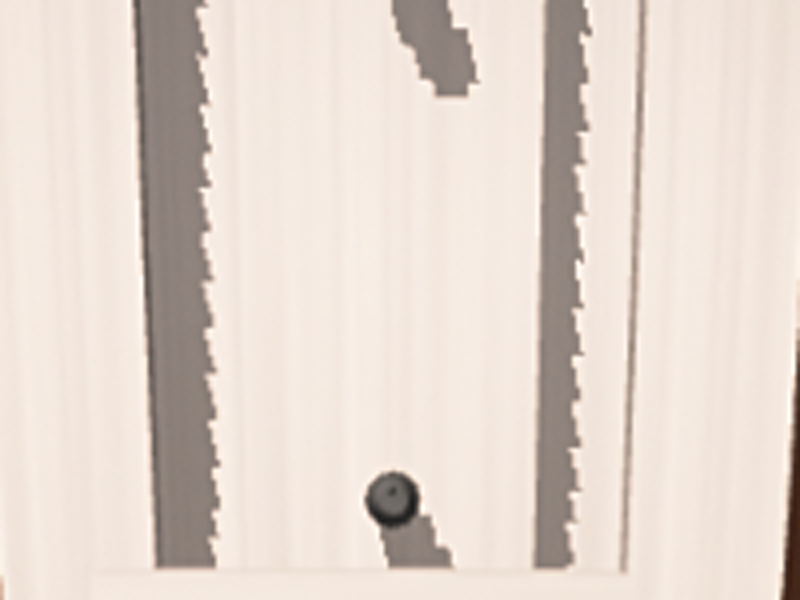

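Near pin top at (328,124); the far pin is just out of frame, so I raise the arm.

apply_moves(translation=[[-30, 0, 0], [-65, 0, 0], [-90, 0, 0], [-90, 0, 0], [-90, 0, 0]], dr=[[0, 0, 0], [0, 0, 0], [0, 0, 0], [0, 0, 0], [0, 0, 0]], hand=[10, 10, 10, 10, 10])

```text
time: 7.25
position: [0.5841, -0.1111, 0.2551]
eef_rot: [0.506, 0.491, 0.51, -0.493]
ft_force: [-0.1, 0.5, -3.1]
opening: 0.0174
```

```bash
python3 - <<'E'
from h import *
target([0.585,-0.11,0.17],np.radians(2))
im,i=snap("wrist","w5")
cv2.imwrite("pics/w5c.png",cv2.resize(cv2.imread("pics/w5.png")[0:210,230:430],None,fx=2.8,fy=2.8,interpolation=cv2.INTER_CUBIC))
E
```

```text
t 7.25 pos [ 0.5841 -0.1111  0.2551] jaw 1.81 open 17.4 q6 -0.33 F [-0.1  0.5 -3.1] 
 MOVE [85.1, 1.4, -0.9] DR [-0.03, -0.03, 0.05]
```

View pics/w5c.png

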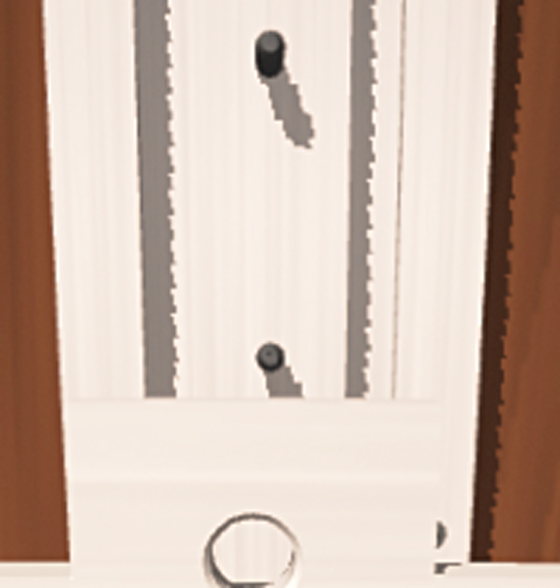

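```bash
python3 - <<'E'
from h import *
i=vision.camera_info("wrist"); s,p,Rm=tool()
P=unproj(i,[(326.4,126.8),(326.2,14.3)],.052); rep("pins",P); print(P)
a=np.arctan2(*(P[1]-P[0])[[1,0]])-np.pi/2
H=unproj(i,(320.2,197.1),p[2]+.0062)[0]; print("hole tool",np.round(Rm.T@(H-p)*1000,1))
# overlay: predicted slot edges
for x in(-75,-45,-27,27,45,75):
  for y in (0,90):
    c,sn=np.cos(a),np.sin(a); m=P.mean(0); w=[m[0]+c*x/1e3-sn*y/1e3,m[1]+sn*x/1e3+c*y/1e3,.03]
    print(x,y,np.round((proj(i,w)[0]-[230,0])*2.8,0))
for x in(-60,60):
    w=p+Rm@np.array([-.0062,x/1e3,-.048-.022]); print(np.round(proj(i,w)[0],1))
E
```

```text
pins [0.5848 0.0114 0.052 ] len 0.096 angle 92.18
[[ 0.58658739 -0.03657625  0.052     ]
 [ 0.58293456  0.05936377  0.052     ]]
hole tool [ -6.    0.4 -48.7]
-75 0 [ 52. 214.]
-75 90 [ 39. -73.]
-45 0 [138. 213.]
-45 90 [130. -76.]
-27 0 [190. 212.]
-27 90 [185. -77.]
27 0 [348. 211.]
27 90 [351. -78.]
45 0 [400. 211.]
45 90 [406. -78.]
75 0 [487. 211.]
75 90 [498. -77.]
[160.4 142.1]
[477.9 142.3]
```

View pics/w5.png

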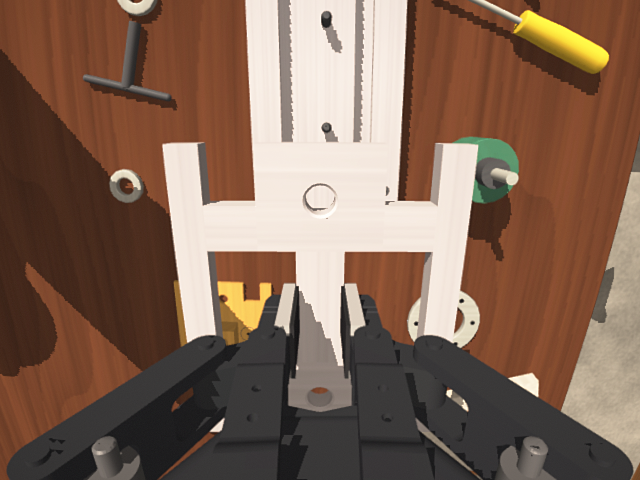

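Pins measured: midpoint (0.5848, 0.0114), spacing 96.0 mm (matches), axis 92.2°. Held plate is centred to within about 0.7 mm.

```bash
python3 - <<'E'
from h import *
target([0.5844,0.0107,0.075],np.radians(2.18))
E
```

```text
t 7.3 pos [ 0.5838 -0.1113  0.2544] jaw 1.79 open 17.6 q6 -0.33 F [ 0.3  0.1 -3.2] 
 MOVE [179.7, 5.5, -121.4] DR [-0.07, -0.03, 0.06]
```

apply_moves(translation=[[20, 2, -40], [60, 4, -80], [105, 5, -121], [140, 5.5, -121], [165, 5.5, -121]], dr=[[0, 0, 0], [-0.07, 0, 0.06], [-0.07, -0.03, 0.06], [-0.07, -0.03, 0.06], [-0.07, -0.03, 0.06]], hand=[10, 10, 10, 10, 10])

```text
time: 7.8
position: [0.5818, 0.0129, 0.0849]
eef_rot: [0.508, 0.488, 0.512, -0.491]
ft_force: [-0.0, -0.5, -2.7]
opening: 0.0181
```

apply_moves(translation=[[10, 0, 0], [10, 0, 0], [10, 0, 0]], dr=[[0, 0, 0], [0, 0, 0], [0, 0, 0]], hand=[10, 10, 10])

```text
time: 8.1
position: [0.582, 0.0128, 0.0753]
eef_rot: [0.508, 0.488, 0.512, -0.491]
ft_force: [-0.2, 0.4, -2.7]
opening: 0.0178
```

```bash
python3 - <<'E'
from h import *
target([0.5844,0.0107,0.06],np.radians(2.18))
im,i=snap("wrist","w6")
target([0.5844,0.0107,0.06],np.radians(2.18))
E
```

```text
t 8.1 pos [0.582  0.0128 0.0753] jaw 2.36 open 17.8 q6 -0.13 F [-0.2  0.4 -2.7] 
 MOVE [15.2, 2.4, 2.2] DR [0.03, -0.01, 0.06]
t 8.15 pos [0.5824 0.0126 0.0759] jaw 2.35 open 17.6 q6 -0.13 F [ 0.8  0.1 -3. ] 
 MOVE [15.9, 2.0, 2.0] DR [0.03, -0.01, 0.05]
```

View pics/w6.png

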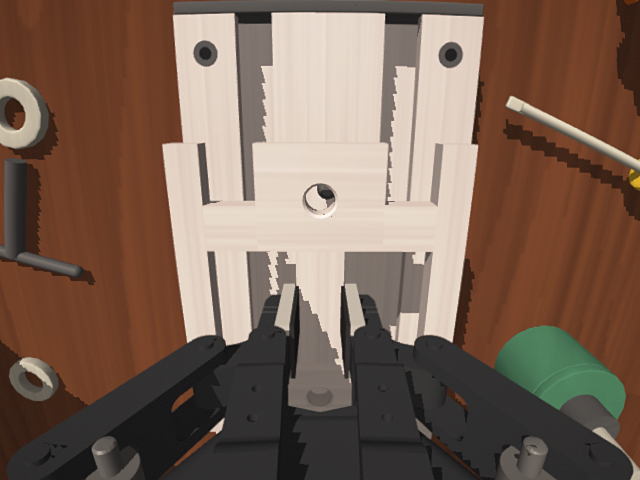

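apply_moves(translation=[[6, 2, 2], [12, 2, 2], [12, 2, 2], [12, 2, 2]], dr=[[0.03, 0, 0.05], [0.03, 0, 0.05], [0.03, 0, 0.05], [0.03, 0, 0.05]], hand=[10, 10, 10, 10])

```text
time: 8.55
position: [0.5844, 0.0106, 0.0639]
eef_rot: [0.509, 0.491, 0.51, -0.49]
ft_force: [-0.2, 0.1, -3.0]
opening: 0.018
```

```bash
cat > w7.py <<'E'
from h import *
import sys
n=sys.argv[1]
pp=np.mean([tool()[1] for _ in range(1)],0)
im,i=snap("wrist",n); target([0.5844,0.0107,0.0338],np.radians(2.18))
P=np.array([[0.58658739,-0.03657625],[0.58293456,0.05936377]])
print("pred pin top",proj(i,[*P[1],.052]),"base",proj(i,[*P[1],.03]))
cv2.imwrite(f"pics/{n}c.png",cv2.resize(cv2.imread(f"pics/{n}.png")[165:235,270:370],None,fx=7,fy=7,interpolation=cv2.INTER_CUBIC))
E
python3 w7.py w7
```

```text
t 8.6 pos [0.5844 0.0106 0.064 ] jaw 2.16 open 17.8 q6 -0.13 F [-0.3  0.8 -2.6] 
 MOVE [30.2, -0.0, -0.0] DR [-0.0, -0.01, -0.0]
pred pin top [[320.0878245  188.73655362]] base [[320.05895137 181.11195815]]
```

View pics/w7c.png

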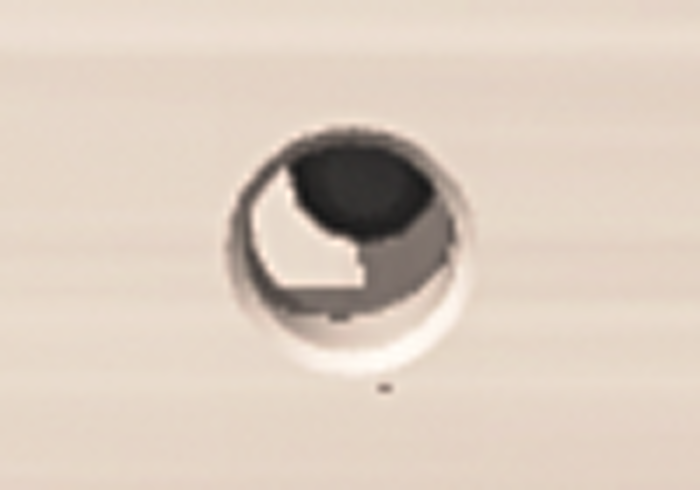

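Through the hole at (320,200) the pin shows at about (322,188), roughly 0.9 mm right of the prediction, so I shift +0.8 mm and lower.

apply_moves(translation=[[4, 0.8, 0], [8, 0.8, 0], [8, 0.8, 0], [8, 0.8, 0]], dr=[[0, 0, 0], [0, 0, 0], [0, 0, 0], [0, 0, 0]], hand=[10, 10, 10, 10])

```text
time: 9.0
position: [0.5851, 0.0107, 0.0558]
eef_rot: [0.509, 0.491, 0.51, -0.49]
ft_force: [0.5, 0.1, -3.1]
opening: 0.0177
```

```bash
python3 w7.py w8
```

```text
t 9.05 pos [0.5852 0.0107 0.0559] jaw 2.16 open 18.0 q6 -0.13 F [ 0.1 -0.3 -4.1] 
 MOVE [22.1, -0.8, -0.0] DR [-0.0, -0.01, -0.0]
pred pin top [[318.21050183 192.29568076]] base [[318.42470442 183.87546198]]
```

View pics/w8c.png

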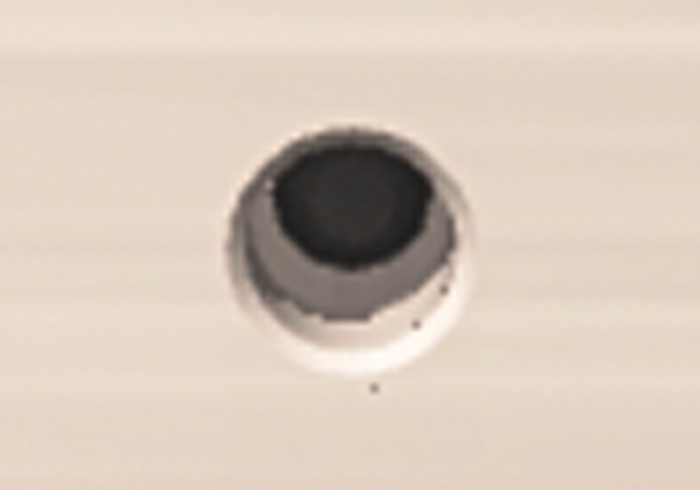

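Pin is now concentric laterally; seating.

apply_moves(translation=[[4, 0.1, 0], [8, 0.1, 0], [12, 0.1, 0], [16, 0.1, 0], [20, 0.1, 0]], dr=[[0, 0, 0], [0, 0, 0], [0, 0, 0], [0, 0, 0], [0, 0, 0]], hand=[10, 10, 10, 10, 10])

```text
time: 9.55
position: [0.5853, 0.0107, 0.0355]
eef_rot: [0.509, 0.491, 0.51, -0.49]
ft_force: [-1.3, -0.2, -3.3]
opening: 0.0176
```

apply_moves(translation=[[2, 0, 0], [2, 0, 0]], dr=[[0, 0, 0], [0, 0, 0]], hand=[10, 10])

```text
time: 9.75
position: [0.5852, 0.0107, 0.0338]
eef_rot: [0.509, 0.491, 0.51, -0.49]
ft_force: [-1.4, 0.2, 3.1]
opening: 0.0177
```

```bash
python3 w7.py w9
```

```text
t 9.8 pos [0.5852 0.0107 0.0338] jaw 2.16 open 17.5 q6 -0.13 F [-2.4 -0.   3.3] 
 MOVE [0.0, -0.7, -0.1] DR [-0.0, -0.01, 0.0]
pred pin top [[317.85520384 203.57318574]] base [[318.15307951 192.33600678]]
```

View pics/w9.png

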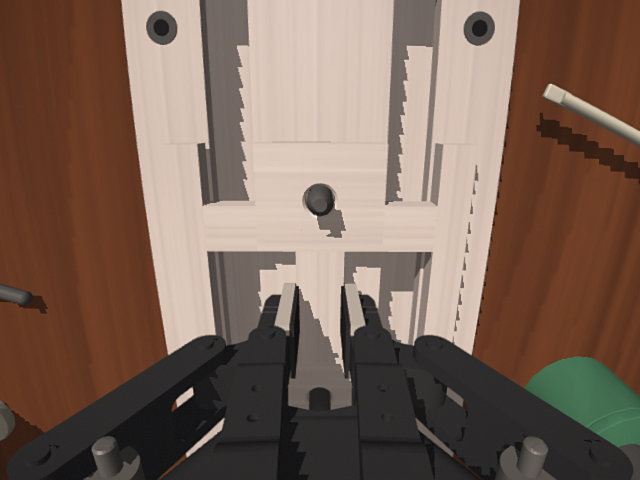

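The riser is down with both pins through it ((319,199) and (319,398)) and the contact force just reversed. Releasing and going to the brass plate.

apply_moves(translation=[[0, 0, 0], [0, 0, 0], [0, 0, 0], [-10, 0, 0], [-40, 0, 0]], dr=[[0, 0, 0], [0, 0, 0], [0, 0, 0], [0, 0, 0], [0, 0, 0]], hand=[45, 45, 45, 45, 45])

```text
time: 10.3
position: [0.5841, 0.0107, 0.0727]
eef_rot: [0.508, 0.49, 0.511, -0.491]
ft_force: [0.4, 0.5, -0.4]
opening: 0.0451
```

```bash
python3 - <<'E'
from h import *
im,i=snap("wrist","w10")
target([0.468,-0.293,0.22],0)
E
```

```text
t 10.35 pos [0.5865 0.0106 0.0786] jaw 2.17 open 45.2 q6 -0.13 F [ 2.3 -0.1  4.4] 
 MOVE [-142.0, -129.4, 298.8] DR [0.36, -0.0, -0.03]
```

View pics/w10.png

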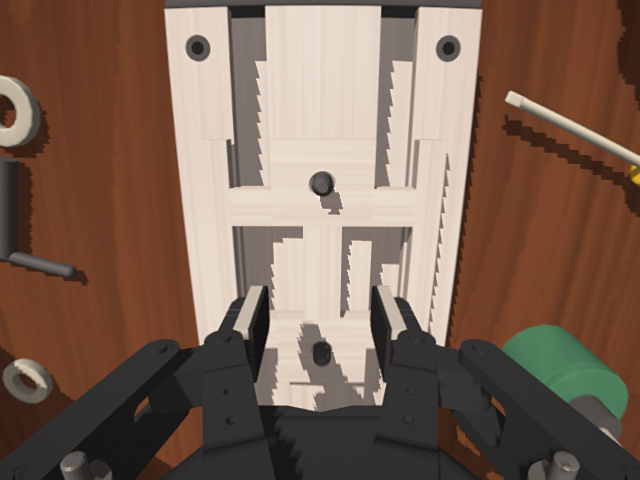

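Riser stays seated on both pins. Moving to the brass plate.

apply_moves(translation=[[-45, 0, 0], [-90, -10, 20], [-125, -35, 55], [-142, -60, 100], [-142, -75, 145]], dr=[[0, 0, 0], [0, 0, 0], [0, 0, 0], [0.2, 0, 0], [0.36, 0, 0]], hand=[60, 60, 60, 60, 60])

```text
time: 10.85
position: [0.518, -0.132, 0.2232]
eef_rot: [0.503, 0.501, 0.498, -0.498]
ft_force: [0.6, -0.9, 0.2]
opening: 0.0602
```

```bash
python3 - <<'E'
from h import *
target([0.468,-0.293,0.20],0)
E
```

```text
t 10.85 pos [ 0.518  -0.132   0.2232] jaw 0.06 open 60.2 q6 -0.38 F [ 0.6 -0.9  0.2] 
 MOVE [23.0, -50.3, 160.9] DR [0.01, 0.01, -0.07]
```

apply_moves(translation=[[5, -12, 45], [10, -25, 90], [20, -40, 130], [23, -50, 160], [23, -50, 161]], dr=[[0, 0, 0], [0, 0, 0], [0, 0, 0], [0, 0, 0], [0, 0, 0]], hand=[60, 60, 60, 60, 60])

```text
time: 11.35
position: [0.4671, -0.2961, 0.2]
eef_rot: [0.502, 0.502, 0.497, -0.499]
ft_force: [-0.6, 0.3, -0.1]
opening: 0.0598
```

```bash
python3 - <<'E'
from h import *
target([0.468,-0.293,0.20],0)
im,i=snap("wrist","w11")
for d in vision.landmark_of("wrist","plate_boss")[:2]: print(d)
E
```

```text
t 11.35 pos [ 0.4671 -0.2961  0.2   ] jaw -0.15 open 59.8 q6 -0.69 F [-0.6  0.3 -0.1] 
 MOVE [0.0, 0.9, -3.1] DR [-0.02, 0.02, -0.08]
{'xyz': [0.4659, -0.2926, 0.0187], 'p': 0.87}
```

View pics/w11.png

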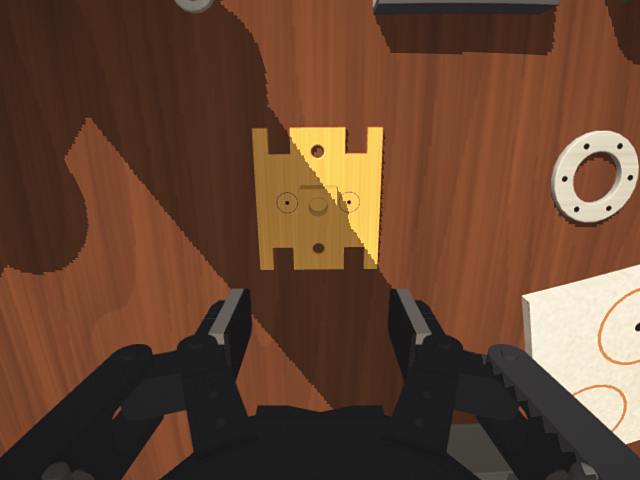

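The plate lies aligned, with pin holes at (317,151) and (318,248).

```bash
python3 - <<'E'
from h import *
i=vision.camera_info("wrist"); im=cv2.imread("pics/w11.png")
a=np.array([blob(im,318,248,7),blob(im,317,151,7)]); print(a); rep("plate",unproj(i,a,.0045))
cv2.imwrite("pics/w11c.png",cv2.resize(im[115:285,240:400],None,fx=3.5,fy=3.5,interpolation=cv2.INTER_CUBIC))
E
```

```text
[[318.08616687 247.7486003 ]
 [316.53082532 150.21602585]]
plate [ 0.4676 -0.2889  0.0045] len 0.0963 angle 90.8
```

View pics/w11c.png

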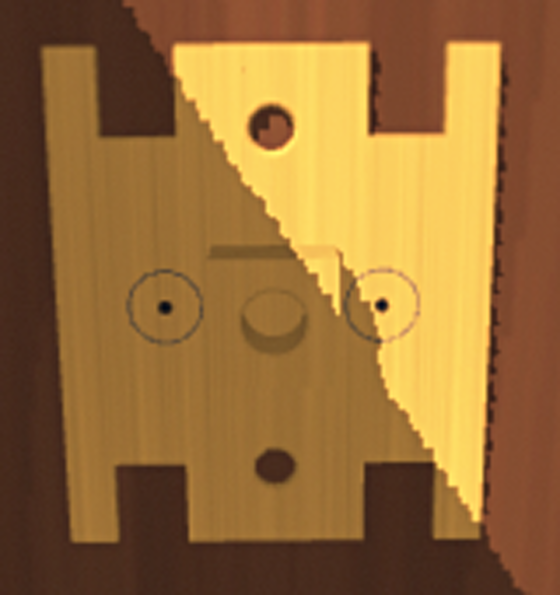

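```bash
python3 - <<'E'
from h import *
i=vision.camera_info("wrist")
c=unproj(i,np.array([(42,45),(502,42),(482,530),(70,542)])/3.5+[240,115],.005); print(np.round(c.mean(0),4),np.round(c,4)); rep("R",c[[2,1]]);rep("L",c[[3,0]])
target([0.4676,-0.2905,0.012],np.radians(0.7))
E
```

```text
[ 0.4686 -0.2896  0.005 ] [[ 0.4078 -0.2204  0.005 ]
 [ 0.5284 -0.2196  0.005 ]
 [ 0.5296 -0.3574  0.005 ]
 [ 0.4085 -0.3609  0.005 ]]
R [ 0.529  -0.2885  0.005 ] len 0.1378 angle 90.49
L [ 0.4082 -0.2906  0.005 ] len 0.1405 angle 90.27
t 11.45 pos [ 0.4681 -0.2934  0.2004] jaw -0.03 open 59.5 q6 -0.68 F [0.5 1.2 0.2] 
 MOVE [188.3, -2.0, -3.2] DR [-0.12, 0.01, -0.08]
```

```bash
cat >> h.py <<'E'
import pickle
def snap(c,name):
    info=vision.camera_info(c); info["tool"]=tool()[1:]; im=vision.capture(c)
    cv2.imwrite(f"pics/{name}.png",im[:,:,::-1]); pickle.dump(info,open(f"pics/{name}.pkl","wb")); return im,info
def load(name): return cv2.imread(f"pics/{name}.png"),pickle.load(open(f"pics/{name}.pkl","rb"))
def crop(name,u0,v0,u1,v1,out=None):
    im=cv2.imread(f"pics/{name}.png")[v0:v1,u0:u1]; k=min(800/(u1-u0),600/(v1-v0))
    cv2.imwrite(f"pics/{out or name+'c'}.png",cv2.resize(im,None,fx=k,fy=k,interpolation=cv2.INTER_CUBIC)); print("crop",u0,v0,"k",round(k,3))
E
python3 - <<'E'
from h import *
target([0.467,-0.292,0.012],np.radians(0.6))
im,i=snap("wrist","w12"); 
a=np.array([blob(im,318,248,7),blob(im,317,151,7)]); print(a); rep("plate",unproj(i,a,.0045))
E
```

```text
t 11.45 pos [ 0.4681 -0.2934  0.2004] jaw -0.03 open 59.5 q6 -0.68 F [0.5 1.2 0.2] 
 MOVE [188.3, -2.6, -1.7] DR [-0.11, 0.01, -0.08]
[[316.96362876 250.13754181]
 [315.53540425 152.81909198]]
plate [ 0.4666 -0.2914  0.0045] len 0.0964 angle 90.68
```

apply_moves(translation=[[50, -3, -2], [100, -3, -2], [140, -3, -2], [150, -3, -2], [150, -3, -2]], dr=[[-0.1, 0, -0.08], [-0.1, 0, -0.08], [-0.1, 0, -0.08], [-0.1, 0, -0.08], [-0.1, 0, -0.08]], hand=[60, 60, 60, 60, 60])

```text
time: 12.0
position: [0.4669, -0.2899, 0.05]
eef_rot: [0.503, 0.496, 0.504, -0.497]
ft_force: [0.7, -1.0, 0.4]
opening: 0.0601
```

```bash
python3 - <<'E'
from h import *
target([0.4666,-0.2914,0.012],np.radians(0.6))
im,i=snap("wrist","w13"); 
E
```

```text
t 12.0 pos [ 0.4669 -0.2899  0.05  ] jaw 0.72 open 60.1 q6 -0.69 F [ 0.7 -1.   0.4] 
 MOVE [38.0, -0.3, 1.5] DR [0.02, 0.0, 0.02]
```

View pics/w13.png

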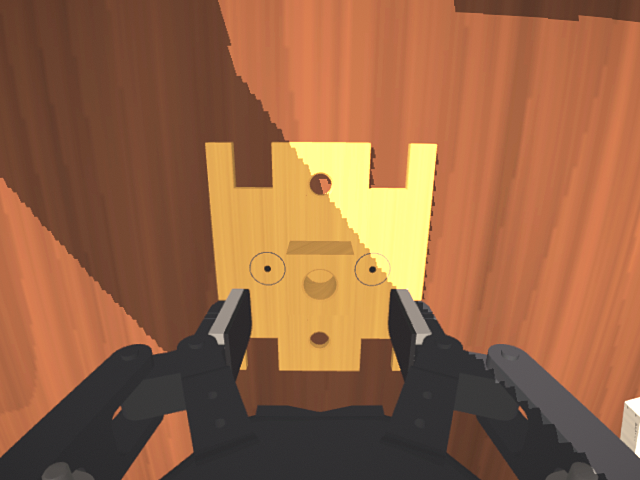

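The jaws straddle the boss ((320,285)) symmetrically. Down, close, lift.

apply_moves(translation=[[15, 0, 1], [30, 0, 1.5], [38, 0, 1.5], [38, 0, 1.5]], dr=[[0, 0, 0], [0, 0, 0], [0, 0, 0], [0, 0, 0]], hand=[60, 60, 60, 60])

```text
time: 12.45
position: [0.4674, -0.2921, 0.0132]
eef_rot: [0.503, 0.497, 0.503, -0.497]
ft_force: [0.5, -0.5, -0.1]
opening: 0.06
```

apply_moves(translation=[[0, 0, 0], [0, 0, 0], [0, 0, 0], [0, 0, 0], [0, 0, 0]], dr=[[0, 0, 0], [0, 0, 0], [0, 0, 0], [0, 0, 0], [0, 0, 0]], hand=[20, 20, 20, 20, 20])

```text
time: 12.95
position: [0.4675, -0.2922, 0.0141]
eef_rot: [0.504, 0.497, 0.502, -0.497]
ft_force: [-1.7, 0.2, 5.1]
opening: 0.0324
```

apply_moves(translation=[[-10, 0, 0], [-30, 0, 0], [-60, 0, 0], [-90, 0, 0], [-110, 0, 0]], dr=[[0, 0, 0], [0, 0, 0], [0, 0, 0], [0, 0, 0], [0, 0, 0]], hand=[20, 20, 20, 20, 20])

```text
time: 13.45
position: [0.4675, -0.292, 0.1266]
eef_rot: [0.504, 0.497, 0.502, -0.497]
ft_force: [-0.2, -0.3, -6.8]
opening: 0.0322
```

```bash
python3 - <<'E'
from h import *
im,i=snap("wrist","w14")
target([0.585,-0.11,0.26],np.radians(2.2))
E
```

```text
t 13.5 pos [ 0.4683 -0.2926  0.129 ] jaw 0.7 open 32.4 q6 -0.69 F [ 1.7 -1.  -3.3] 
 MOVE [-131.4, 119.5, -180.5] DR [-0.25, 0.05, -0.04]
```

View pics/w14.png

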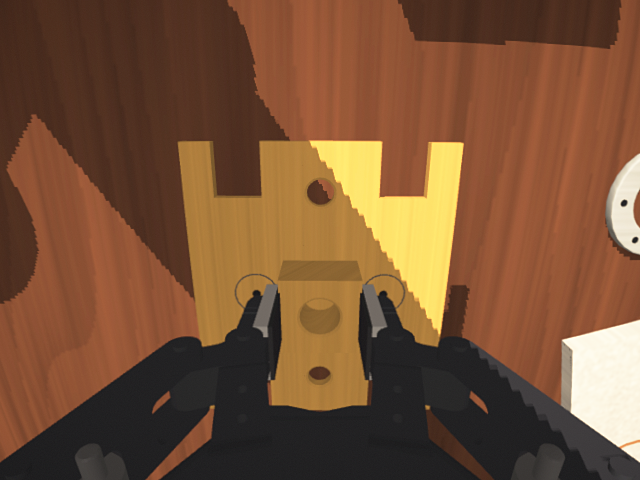

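```bash
python3 - <<'E'
from h import *
im,i=load("w14"); p,Rm=i["tool"]
crop("w14",290,165,350,215); crop("w14",290,350,350,400,"w14d")
E
```

```text
crop 290 165 k 12.0
crop 290 350 k 12.0
```

View pics/w14c.png

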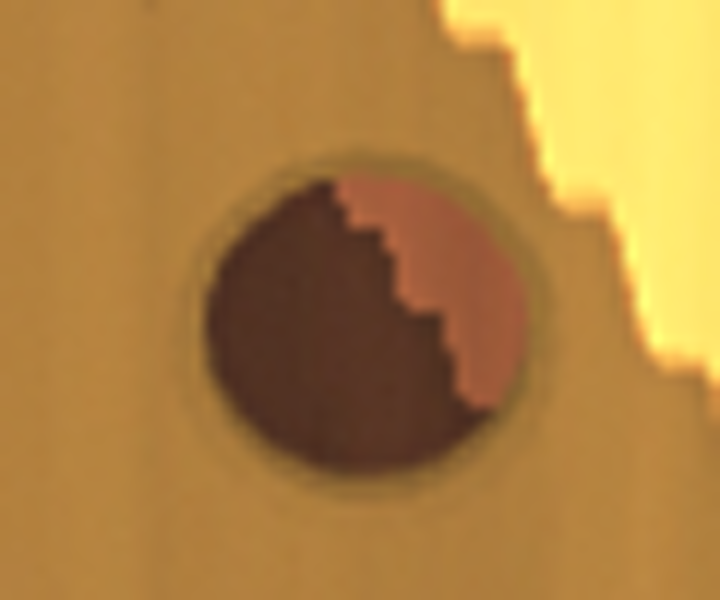

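View pics/w14d.png

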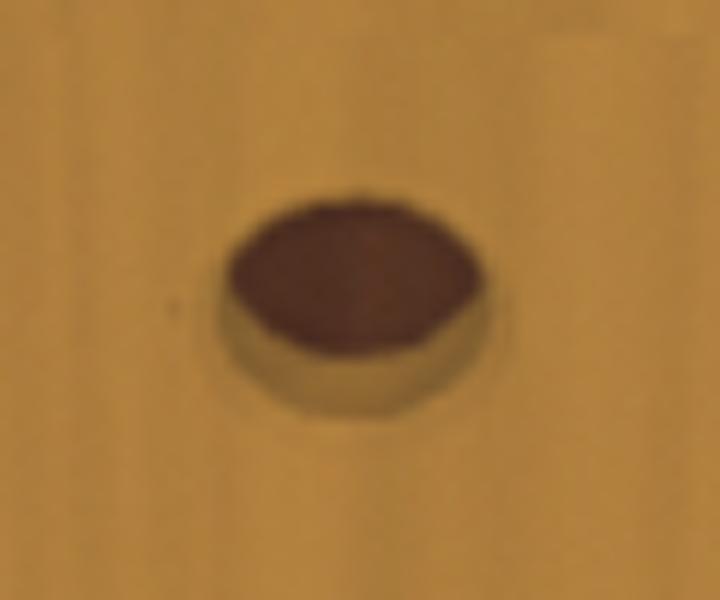

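```bash
python3 - <<'E'
from h import *
im,i=load("w14"); p,Rm=i["tool"]
for uv in [(320.6,191.7),(319.6,375.8)]:
    X=unproj(i,uv,p[2]-.0091)[0]; print(np.round(Rm.T@(X-p)*1000,2))
E
```

```text
[  8.96   0.65 -48.02]
[ 9.24  0.29 47.74]
```

apply_moves(translation=[[-40, 10, -10], [-80, 20, -35], [-110, 40, -80], [-110, 60, -125], [-110, 80, -170]], dr=[[0, 0, 0], [0, 0, 0], [-0.1, 0, 0], [-0.2, 0, 0], [-0.25, 0.05, -0.04]], hand=[20, 20, 20, 20, 20])

```text
time: 14.0
position: [0.5438, -0.1242, 0.2395]
eef_rot: [0.51, 0.491, 0.509, -0.49]
ft_force: [1.3, -0.6, -7.7]
opening: 0.032
```

```bash
python3 - <<'E'
from h import *
target([0.585,-0.11,0.26],np.radians(2.2))
E
```

```text
t 14.0 pos [ 0.5438 -0.1242  0.2395] jaw 2.17 open 32.0 q6 -0.38 F [ 1.3 -0.6 -7.7] 
 MOVE [-20.5, 41.7, -12.6] DR [-0.01, 0.0, -0.02]
```

```bash
python3 - <<'E'
from h import *
target([0.5852,0.0112,0.085],np.radians(2.3))
E
```

```text
t 14.0 pos [ 0.5438 -0.1242  0.2395] jaw 2.17 open 32.0 q6 -0.38 F [ 1.3 -0.6 -7.7] 
 MOVE [154.5, 46.2, -133.8] DR [-0.02, 0.0, -0.02]
```

apply_moves(translation=[[10, 15, -40], [30, 30, -80], [65, 46, -120], [100, 46, -134], [130, 46, -134]], dr=[[0, 0, 0], [0, 0, 0], [0, 0, 0], [0, 0, 0], [0, 0, 0]], hand=[20, 20, 20, 20, 20])

```text
time: 14.5
position: [0.5839, 0.0142, 0.107]
eef_rot: [0.51, 0.49, 0.51, -0.49]
ft_force: [-0.3, -0.1, -6.7]
opening: 0.0322
```

apply_moves(translation=[[10, 0, 0], [20, 0, 0], [22, 0, 0], [22, 0, 0]], dr=[[0, 0, 0], [0, 0, 0], [0, 0, 0], [0, 0, 0]], hand=[20, 20, 20, 20])

```text
time: 14.9
position: [0.5843, 0.0137, 0.0858]
eef_rot: [0.51, 0.49, 0.51, -0.49]
ft_force: [-0.5, -0.7, -6.4]
opening: 0.0322
```

```bash
cat > pv.py <<'E'
from h import *
import sys
n=sys.argv[1]
im,i=snap("wrist",n)
target([0.5852,0.0112,0.0541],np.radians(2.3))
P=np.array([[0.5875,-0.0366],[0.5838,0.0594]])
print("pred pin tops",np.round(proj(i,np.c_[P,[.052]*2]),1).tolist())
crop(n,270,165,370,235)
E
python3 pv.py w15
```

```text
t 14.95 pos [0.5844 0.0138 0.0861] jaw 2.3 open 32.3 q6 -0.13 F [ 0.6 -0.4 -6.4] 
 MOVE [32.0, 0.7, 2.6] DR [0.0, 0.0, -0.01]
pred pin tops [[321.2, 351.4], [321.9, 187.4]]
crop 270 165 k 8.0
```

View pics/w15.png

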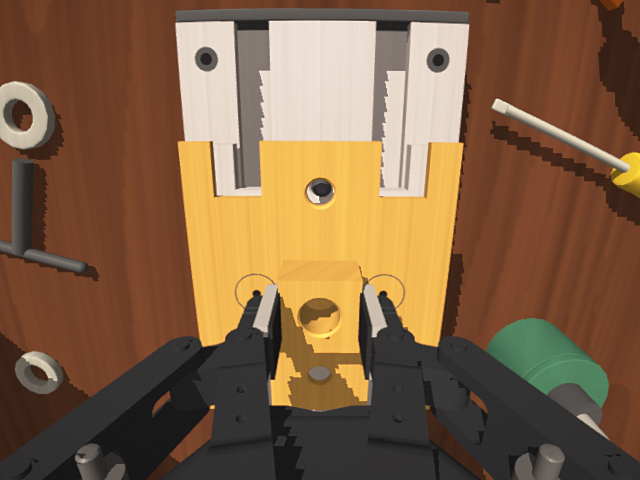

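View pics/w15c.png

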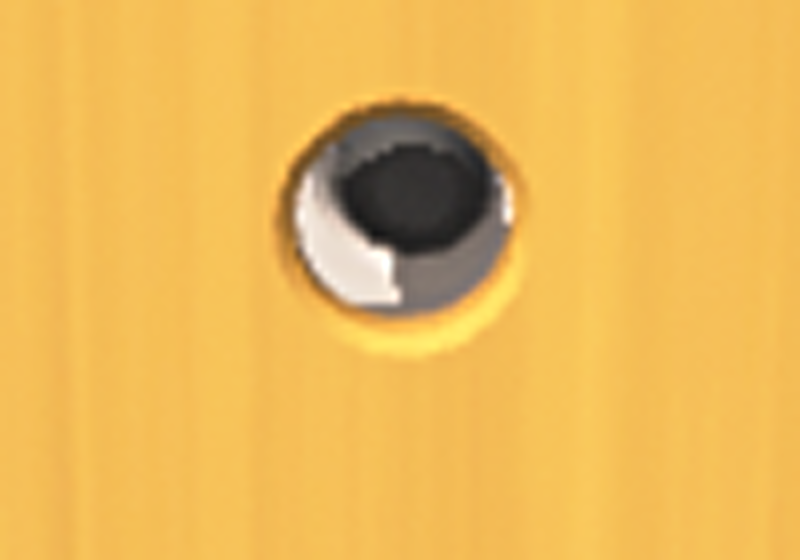

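Riser is still on the pins, and the pin shows at (322,189) as predicted. Correct and lower to just above the pin tops.

apply_moves(translation=[[6, 0.7, 2.6], [13, 0.7, 2.6], [18, 0.7, 2.6], [18, 0.7, 2.6]], dr=[[0, 0, 0], [0, 0, 0], [0, 0, 0], [0, 0, 0]], hand=[20, 20, 20, 20])

```text
time: 15.35
position: [0.5848, 0.0111, 0.0673]
eef_rot: [0.51, 0.49, 0.51, -0.49]
ft_force: [-0.1, 0.1, -7.3]
opening: 0.0325
```

```bash
python3 pv.py w16
```

```text
t 15.4 pos [0.585  0.0112 0.0677] jaw 2.3 open 32.0 q6 -0.13 F [ 0.5  0.4 -6.2] 
 MOVE [13.6, 0.2, -0.0] DR [-0.0, -0.0, -0.0]
pred pin tops [[320.6, 368.4], [321.2, 188.6]]
crop 270 165 k 8.0
```

View pics/w16c.png

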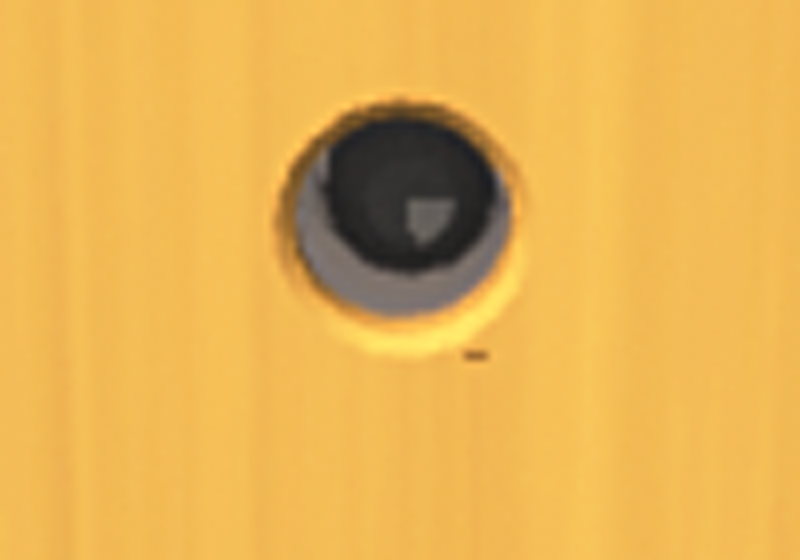

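apply_moves(translation=[[3, 0.3, 0], [6, 0.3, 0], [9, 0.3, 0], [12, 0.3, 0], [13, 0.3, 0]], dr=[[0, 0, 0], [0, 0, 0], [0, 0, 0], [0, 0, 0], [0, 0, 0]], hand=[20, 20, 20, 20, 20])

```text
time: 15.9
position: [0.5852, 0.0112, 0.0542]
eef_rot: [0.51, 0.49, 0.51, -0.49]
ft_force: [-0.7, 0.5, -6.4]
opening: 0.0322
```

apply_moves(translation=[[0.5, 0, 0], [0.5, 0, 0]], dr=[[0, 0, 0], [0, 0, 0]], hand=[20, 20])

```text
time: 16.1
position: [0.5852, 0.0112, 0.0542]
eef_rot: [0.51, 0.49, 0.51, -0.49]
ft_force: [-2.0, 0.6, -0.1]
opening: 0.032
```

```bash
python3 pv.py w17
```

```text
t 16.15 pos [0.5852 0.0112 0.0542] jaw 2.3 open 32.4 q6 -0.13 F [-2.9 -0.3  1.9] 
 MOVE [0.1, 0.0, 0.0] DR [0.0, -0.0, 0.0]
pred pin tops [[319.8, 385.4], [320.5, 194.3]]
crop 270 165 k 8.0
```

View pics/w17.png

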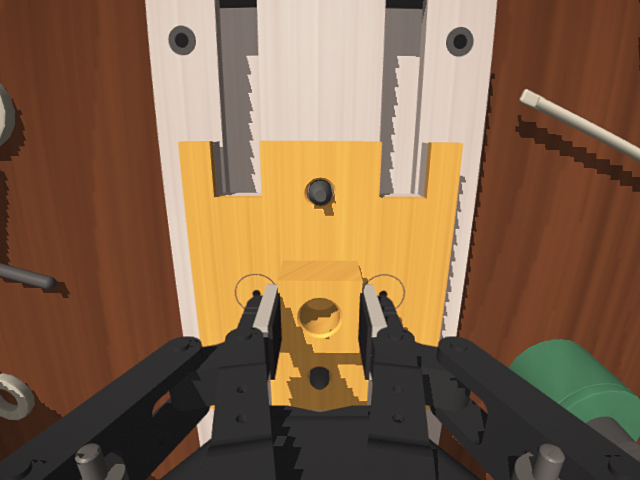

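Plate is seated, both pins through ((320,191), (319,378)), with no weight left on the gripper. Release and go to the stud block.

apply_moves(translation=[[0, 0, 0], [0, 0, 0], [0, 0, 0], [-10, 0, 0], [-40, 0, 0]], dr=[[0, 0, 0], [0, 0, 0], [0, 0, 0], [0, 0, 0], [0, 0, 0]], hand=[60, 60, 60, 60, 60])

```text
time: 16.65
position: [0.5842, 0.0112, 0.0932]
eef_rot: [0.509, 0.489, 0.511, -0.491]
ft_force: [-0.1, -0.2, -0.2]
opening: 0.0599
```

```bash
python3 - <<'E'
from h import *
snap("wrist","w18")
target([0.60,0.27,0.27],np.radians(-6))
E
```

```text
t 16.7 pos [0.5866 0.0111 0.099 ] jaw 2.31 open 59.9 q6 -0.13 F [ 2.1 -0.4  5.2] 
 MOVE [-171.0, 24.5, -258.0] DR [1.38, 0.0, -0.04]
```

View pics/w18.png

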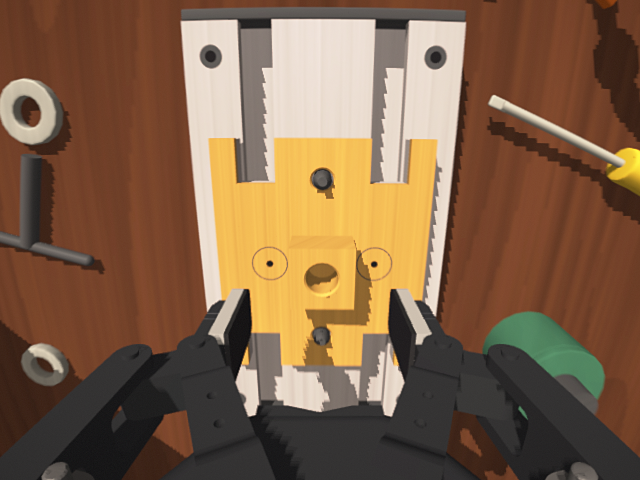

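apply_moves(translation=[[-50, 0, 0], [-95, 5, -15], [-130, 10, -50], [-160, 15, -95], [-170, 20, -140]], dr=[[0, 0, 0], [0, 0, 0], [0.5, 0, 0], [1, 0, 0], [1.4, 0, 0]], hand=[40, 40, 40, 40, 40])

```text
time: 17.2
position: [0.6007, 0.1508, 0.2727]
eef_rot: [0.474, 0.529, 0.47, -0.524]
ft_force: [0.2, -0.6, -0.3]
opening: 0.04
```

apply_moves(translation=[[0, 0, -40], [0, 0, -80], [0, 0, -80], [0, 0, -80]], dr=[[0, 0, 0], [0, 0, 0], [0, 0, 0], [0, 0, 0]], hand=[40, 40, 40, 40])

```text
time: 17.6
position: [0.6092, 0.231, 0.2732]
eef_rot: [0.474, 0.529, 0.47, -0.524]
ft_force: [0.2, 0.3, 0.1]
opening: 0.04
```

```bash
python3 - <<'E'
from h import *
snap("wrist","w19")
target([0.60,0.27,0.27],np.radians(-6))
for d in vision.landmark_of("wrist","stud1_wing")+vision.landmark_of("wrist","block"): print(round(d["p"],2),np.round(d["xyz"],4))
E
```

```text
t 17.65 pos [0.6093 0.2301 0.2731] jaw -6.27 open 40.0 q6 0.37 F [ 0.3 -0.5 -0.4] 
 MOVE [3.1, -13.6, -38.7] DR [-0.05, -0.01, -0.09]
0.93 [0.6442 0.3206 0.065 ]
0.56 [7.127e-01 2.875e-01 6.000e-04]
0.61 [0.6063 0.2979 0.0012]
```

View pics/w19.png

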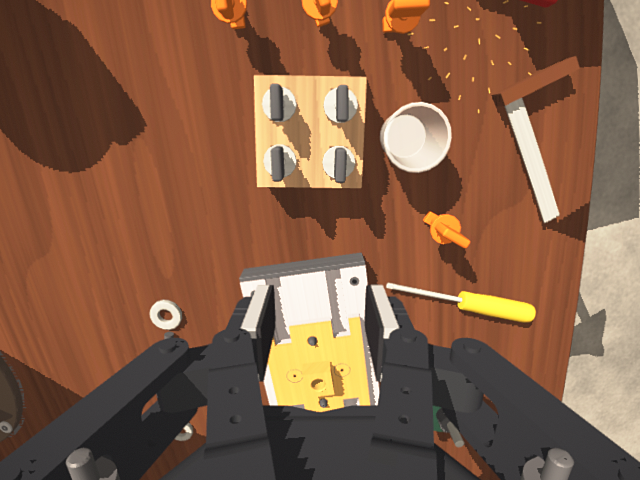

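Four studs upright in the block (tops about (276,104), (342,102), (277,163), (340,164)); block nearly square to the tool.

```bash
python3 - <<'E'
from h import *
crop("w19",245,65,385,195)
im,i=load("w19")
c=unproj(i,[(254,76),(366.5,77),(361.5,188),(257,187)],.044); print(np.round(c,4),c.mean(0)); rep("L",c[[3,0]]);rep("R",c[[2,1]]);rep("T",c[[0,1]]);rep("B",c[[3,2]])
m=c[:,:2].mean(0)
for a in (-5,-6,-7):
  A=np.radians(a)
  for x,y in [(-30,28),(30,28),(-30,-28),(30,-28)]:
    w=[m[0]+(np.cos(A)*x-np.sin(A)*y)/1e3,m[1]+(np.sin(A)*x+np.cos(A)*y)/1e3]
    print(a,np.round(w,4),"col",(np.round(proj(i,[*w,.049])[0],1)),"top",(np.round(proj(i,[*w,.083])[0],1)))
E
```

```text
crop 245 65 k 4.615
[[0.5609 0.3595 0.044 ]
 [0.6699 0.3467 0.044 ]
 [0.6566 0.2378 0.044 ]
 [0.5472 0.2509 0.044 ]] [0.60863002 0.2987261  0.044     ]
L [0.554  0.3052 0.044 ] len 0.1094 angle 82.81
R [0.6633 0.2923 0.044 ] len 0.1097 angle 83.01
T [0.6154 0.3531 0.044 ] len 0.1098 angle -6.68
B [0.6019 0.2444 0.044 ] len 0.1102 angle -6.83
-5 [0.5812 0.3292] col [278.3 105.3] top [274.3 103.3]
-5 [0.641 0.324] col [339.5 104. ] top [341.9 101.8]
-5 [0.5763 0.2734] col [281.  162.9] top [277.5 166.6]
-5 [0.6361 0.2682] col [339.8 161.6] top [342.2 165.2]
-6 [0.5817 0.3297] col [278.7 104.8] top [274.8 102.6]
-6 [0.6414 0.3234] col [340.  104.5] top [342.5 102.4]
-6 [0.5759 0.274 ] col [280.5 162.4] top [276.9 166.1]
-6 [0.6355 0.2677] col [339.4 162.1] top [341.6 165.8]
-7 [0.5823 0.3302] col [279.2 104.2] top [275.4 102. ]
-7 [0.6418 0.3229] col [340.5 105.1] top [343. 103.]
-7 [0.5754 0.2746] col [280.  161.8] top [276.4 165.5]
-7 [0.635  0.2673] col [338.9 162.6] top [341.1 166.3]
```

View pics/w19c.png

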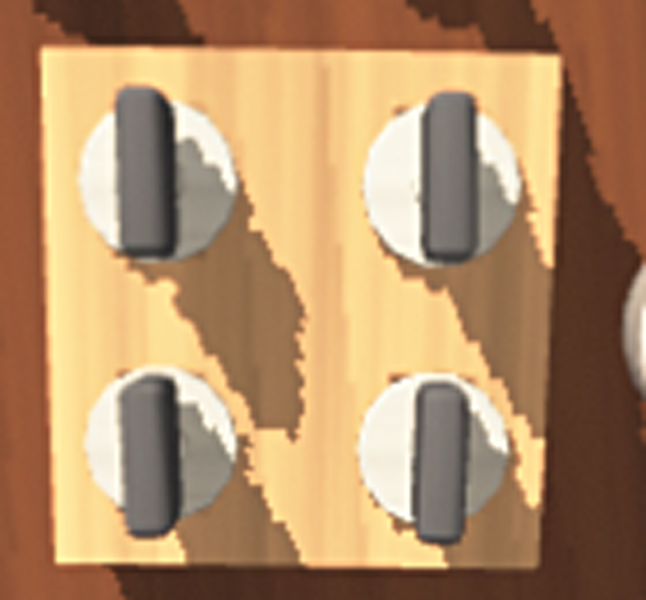

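```bash
cat >> h.py <<'E'
M=np.array([0.5857,0.0114]); YAW=np.radians(2.2)
def fx(x,y):
    c,s=np.cos(YAW),np.sin(YAW); return M+np.array([c*x-s*y,s*x+c*y])/1e3
E
python3 - <<'E'
from h import *
target([0.6351,0.2674,0.11],np.radians(-6.75))
for p in [(36,100),(36,53),(-36,100),(-36,53),(36,-100),(36,-53),(-36,-100),(-36,-53)]: print(p,np.round(fx(*p),4))
E
```

```text
t 17.75 pos [0.6095 0.2293 0.2732] jaw -6.36 open 40.2 q6 0.37 F [ 0.1 -0.6 -0.3] 
 MOVE [163.4, 19.7, -40.5] DR [0.07, -0.01, -0.09]
(36, 100) [0.6178 0.1127]
(36, 53) [0.6196 0.0657]
(-36, 100) [0.5459 0.1099]
(-36, 53) [0.5477 0.063 ]
(36, -100) [ 0.6255 -0.0871]
(36, -53) [ 0.6237 -0.0402]
(-36, -100) [ 0.5536 -0.0899]
(-36, -53) [ 0.5518 -0.0429]
```

apply_moves(translation=[[30, 10, -25], [75, 20, -40], [120, 20, -40], [155, 20, -40], [160, 20, -40]], dr=[[0.07, 0, -0.09], [0.07, 0, -0.09], [0.07, 0, -0.09], [0.07, 0, -0.09], [0.07, 0, -0.09]], hand=[30, 30, 30, 30, 30])

```text
time: 18.25
position: [0.6338, 0.2651, 0.1092]
eef_rot: [-0.468, -0.527, -0.471, 0.531]
ft_force: [-0.5, -0.2, 1.0]
opening: 0.0299
```

```bash
python3 - <<'E'
from h import *
target([0.6351,0.2674,0.06],np.radians(-6.75))
snap("wrist","w20")
target([0.6351,0.2674,0.06],np.radians(-6.75))
E
```

```text
t 18.25 pos [0.6338 0.2651 0.1092] jaw -6.86 open 29.9 q6 0.42 F [-0.5 -0.2  1. ] 
 MOVE [49.2, 1.4, -2.5] DR [-0.02, 0.02, 0.06]
t 18.3 pos [0.6347 0.2655 0.1112] jaw -6.85 open 30.0 q6 0.42 F [-0.7 -0.4  0.2] 
 MOVE [51.2, 0.4, -1.9] DR [-0.02, 0.0, 0.04]
```

View pics/w20.png

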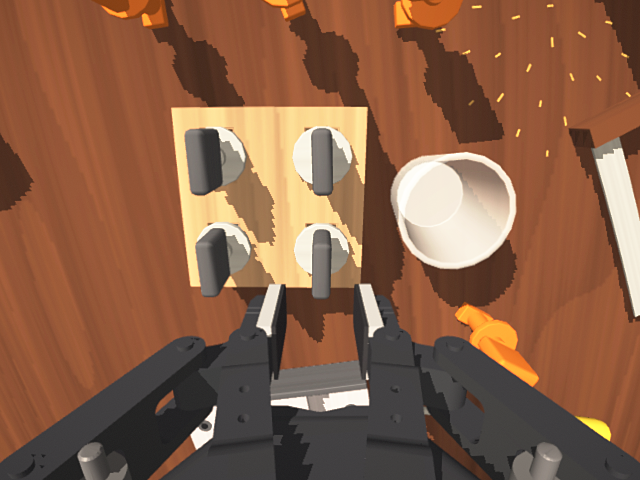

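```bash
python3 - <<'E'
from h import *
im,i=load("w20"); p,Rm=i["tool"]
crop("w20",280,215,380,305)
for w in [(0.6351,0.2674)]:
    d=np.array([-np.sin(np.radians(-6.75)),np.cos(np.radians(-6.75))])*.016
    for z in(.083,): print(proj(i,[*(np.array(w)+d),z]),proj(i,[*(np.array(w)-d),z]))
E
```

```text
crop 280 215 k 6.667
[[321.53464865 243.93052649]] [[321.50499671 301.16802408]]
```

View pics/w20c.png

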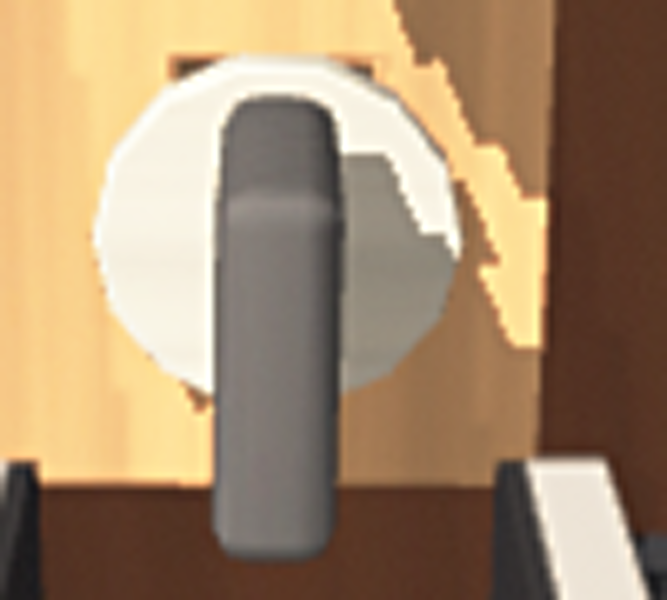

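apply_moves(translation=[[20, 0.4, -2.6], [40, 0.4, -2.6], [51, 0.4, -2.6], [51, 0.4, -2.6], [51, 0.4, -2.6]], dr=[[0, 0, 0.04], [0, 0, 0.04], [0, 0, 0.04], [0, 0, 0.04], [0, 0, 0.04]], hand=[30, 30, 30, 30, 30])

```text
time: 18.8
position: [0.6359, 0.268, 0.0619]
eef_rot: [0.47, 0.53, 0.469, -0.529]
ft_force: [-1.1, -0.3, -0.7]
opening: 0.0299
```

apply_moves(translation=[[0, 0, 0], [0, 0, 0], [0, 0, 0], [0, 0, 0], [0, 0, 0]], dr=[[0, 0, 0], [0, 0, 0], [0, 0, 0], [0, 0, 0], [0, 0, 0]], hand=[2, 2, 2, 2, 2])

```text
time: 19.3
position: [0.6366, 0.2681, 0.0636]
eef_rot: [0.47, 0.53, 0.468, -0.528]
ft_force: [-1.1, -1.3, 6.3]
opening: 0.0085
```

apply_moves(translation=[[-10, 0, 0], [-25, 0, 0], [-50, 0, 0], [-80, 0, 0], [-110, 0, 0]], dr=[[0, 0, 0], [0, 0, 0], [0, 0, 0], [0, 0, 0], [0, 0, 0]], hand=[2, 2, 2, 2, 2])

```text
time: 19.8
position: [0.6361, 0.2681, 0.176]
eef_rot: [0.47, 0.53, 0.468, -0.528]
ft_force: [0.5, -0.1, -1.7]
opening: 0.0088
```

```bash
python3 - <<'E'
from h import *
snap("wrist","w21"); snap("side","d21")
x,y=fx(36,100); target([x,y,0.16],YAW)
E
```

```text
t 19.9 pos [0.6377 0.2687 0.1795] jaw -6.87 open 8.9 q6 0.42 F [ 0.  -0.7 -0.6] 
 MOVE [18.8, -1.3, 157.3] DR [-1.51, -0.03, -0.11]
```

View pics/w21.png

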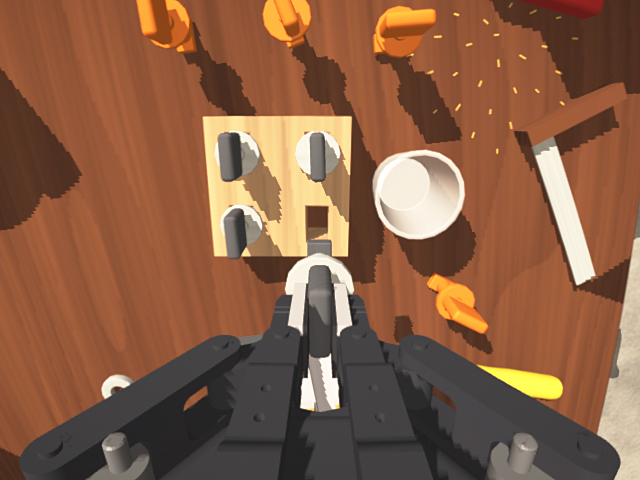

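View pics/d21.png

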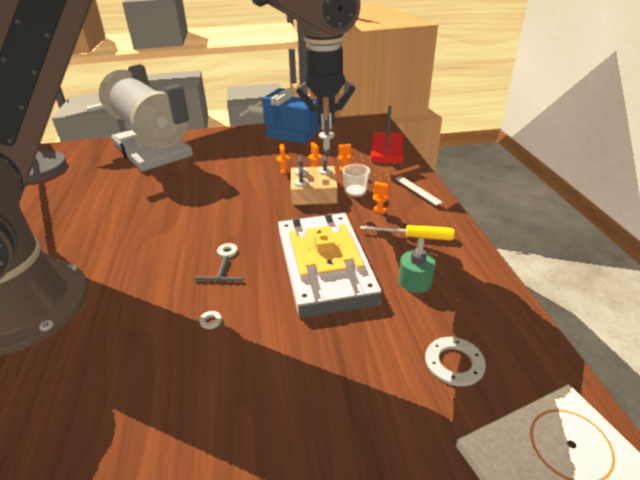

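Stud gripped and clear of the block. Checking its offset in hand.

```bash
cat > inhand.py <<'E'
from h import *
import sys
n=sys.argv[1]; im,i=load(n); p,Rm=i["tool"]
for z in (-16,0,16): print(z,np.round(proj(i,p+Rm@np.array([-.0194,0,z/1e3]))[0],1))
crop(n,270,225,370,375)
E
python3 inhand.py w21
```

```text
-16 [318.8 288.6]
0 [318.8 325.2]
16 [318.8 359.1]
crop 270 225 k 4.0
```

View pics/w21c.png

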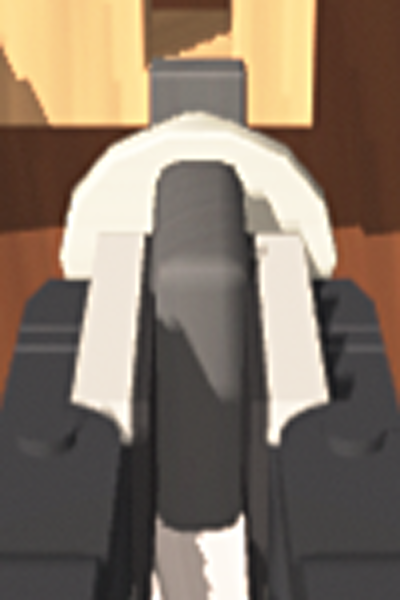

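```bash
sed -i 's/M=np.array(\[0.5857,0.0114\])/M=np.array([0.5853,0.0113])/' h.py; python3 - <<'E'
from h import *
x,y=fx(36,100); target([x,y,0.13],YAW)
E
```

```text
t 19.9 pos [0.6377 0.2687 0.1795] jaw -6.87 open 8.9 q6 0.42 F [ 0.  -0.7 -0.6] 
 MOVE [48.8, -2.0, 157.6] DR [-1.51, -0.03, -0.11]
```

apply_moves(translation=[[0, 0, 40], [0, -1, 85], [10, -2, 130], [25, -2, 157], [40, -2, 157]], dr=[[-0.4, 0, 0], [-0.8, 0, -0.1], [-1.2, 0, -0.1], [-1.5, 0, -0.1], [-1.5, 0, -0.1]], hand=[2, 2, 2, 2, 2])

```text
time: 20.4
position: [0.617, 0.1099, 0.1389]
eef_rot: [0.508, 0.492, 0.509, -0.49]
ft_force: [0.4, 0.8, -1.5]
opening: 0.009
```

apply_moves(translation=[[0, 0, 0], [0, 0, 0]], dr=[[0, 0, 0], [0, 0, 0]], hand=[2, 2])

```text
time: 20.6
position: [0.617, 0.1097, 0.1392]
eef_rot: [0.508, 0.492, 0.509, -0.49]
ft_force: [0.5, 1.0, -1.1]
opening: 0.0087
```

```bash
python3 - <<'E'
from h import *
x,y=fx(36,100); target([x,y,0.095],YAW)
snap("wrist","w22")
target([x,y,0.095],YAW)
E
```

```text
t 20.6 pos [0.617  0.1097 0.1392] jaw 2.0 open 8.7 q6 0.03 F [ 0.5  1.  -1.1] 
 MOVE [44.2, 0.4, -2.7] DR [-0.03, -0.03, -0.01]
t 20.65 pos [0.6173 0.1101 0.1396] jaw 2.03 open 9.0 q6 0.03 F [-0.7  0.1 -0.2] 
 MOVE [44.6, 0.2, -2.3] DR [-0.03, -0.03, -0.02]
```

View pics/w22.png

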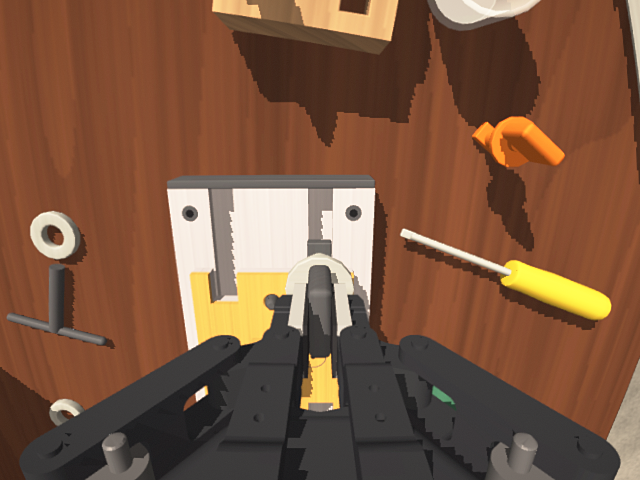

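The head lines up over the right-hand slot (mouth at u≈308–332). Lowering.

apply_moves(translation=[[15, 0, -2], [30, 0.2, -2], [40, 0.2, -2], [45, 0.2, -2], [50, 0.2, -2]], dr=[[0, 0, 0], [0, 0, 0], [0, 0, 0], [0, 0, 0], [0, 0, 0]], hand=[2, 2, 2, 2, 2])

```text
time: 21.15
position: [0.6175, 0.1124, 0.0888]
eef_rot: [0.508, 0.492, 0.509, -0.49]
ft_force: [0.4, 0.1, -1.3]
opening: 0.0088
```

apply_moves(translation=[[5, 0, 0], [10, 0, 0], [15, 0, 0], [20, 0, 0], [20, 0, 0]], dr=[[0, 0, 0], [0, 0, 0], [0, 0, 0], [0, 0, 0], [0, 0, 0]], hand=[2, 2, 2, 2, 2])

```text
time: 21.65
position: [0.6172, 0.1124, 0.0681]
eef_rot: [0.508, 0.492, 0.509, -0.49]
ft_force: [-0.5, 0.2, -2.5]
opening: 0.009
```

```bash
python3 - <<'E'
from h import *
x,y=fx(36,100); target([x,y,0.067],YAW)
snap("wrist","w23")
x,y=fx(36,53); target([x,y,0.067],YAW)
E
```

```text
t 21.65 pos [0.6172 0.1124 0.0681] jaw 2.03 open 9.0 q6 0.04 F [-0.5  0.2 -2.5] 
 MOVE [1.1, 0.2, -0.2] DR [-0.03, -0.03, -0.01]
t 21.7 pos [0.6174 0.1124 0.0685] jaw 2.03 open 9.1 q6 0.04 F [-0.6  0.4 -1.6] 
 MOVE [1.4, 0.2, 46.8] DR [-0.03, -0.03, -0.01]
```

View pics/w23.png

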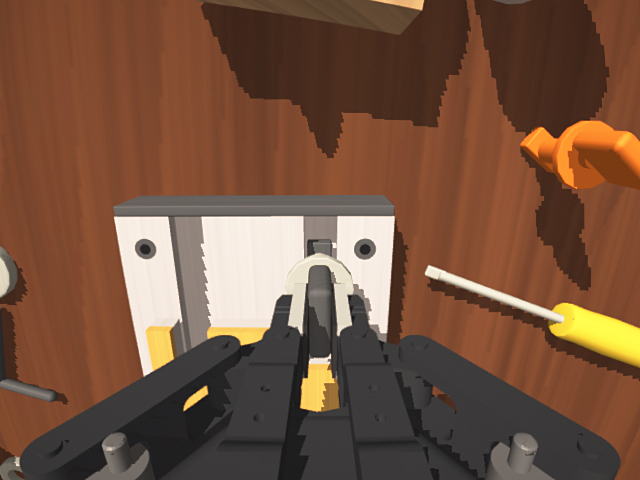

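Head is in the slot, no contact force. Sliding to the notch.

apply_moves(translation=[[0, 0.2, 10], [0, 0.2, 20], [0, 0.2, 30], [0, 0.2, 38], [0, 0.2, 45]], dr=[[0, 0, 0], [0, 0, 0], [0, 0, 0], [0, 0, 0], [0, 0, 0]], hand=[2, 2, 2, 2, 2])

```text
time: 22.2
position: [0.6192, 0.0664, 0.0685]
eef_rot: [0.508, 0.492, 0.509, -0.49]
ft_force: [-0.2, 0.6, -1.3]
opening: 0.0086
```

apply_moves(translation=[[0, 0, 1], [0, 0, 1]], dr=[[0, 0, 0], [0, 0, 0]], hand=[2, 2])

```text
time: 22.4
position: [0.6194, 0.0652, 0.0685]
eef_rot: [0.508, 0.492, 0.509, -0.49]
ft_force: [0.0, 0.3, -1.3]
opening: 0.0086
```

```bash
python3 - <<'E'
from h import *
x,y=fx(36,53); target([x,y,0.067],YAW)
E
```

```text
t 22.4 pos [0.6194 0.0652 0.0685] jaw 1.97 open 8.6 q6 -0.04 F [ 0.   0.3 -1.3] 
 MOVE [1.5, -0.1, -0.4] DR [-0.04, -0.03, -0.01]
```

apply_moves(translation=[[0, 0, 0], [0, 0, 0], [0, 0, 0], [0, 0, 0], [0, 0, 0]], dr=[[1.4, 0, 0], [2.8, 0, 0], [4.2, 0, 0], [5.6, 0, 0], [7, 0, 0]], hand=[2, 2, 2, 2, 2])

```text
time: 22.9
position: [0.6193, 0.0654, 0.0685]
eef_rot: [0.296, 0.643, 0.298, -0.641]
ft_force: [0.8, -0.5, -2.9]
opening: 0.0086
```

apply_moves(translation=[[0, 0, 0], [0, 0, 0], [0, 0, 0], [0, 0, 0], [0, 0, 0]], dr=[[1.4, 0, 0], [2.8, 0, 0], [4.2, 0, 0], [5.6, 0, 0], [7, 0, 0]], hand=[2, 2, 2, 2, 2])

```text
time: 23.4
position: [0.6192, 0.0656, 0.0685]
eef_rot: [0.044, 0.706, 0.046, -0.705]
ft_force: [-0.6, 0.1, -1.8]
opening: 0.0087
```

```bash
python3 - <<'E'
from h import *
x,y=fx(36,53); target([x,y,0.067],YAW+np.pi/2)
print(tool()[0]["torque"])
snap("side","d24")
E
```

```text
t 23.4 pos [0.6192 0.0656 0.0685] jaw -82.65 open 8.7 q6 1.44 F [-0.6  0.1 -1.8] 
 MOVE [1.5, -0.0, 0.0] DR [0.86, -0.01, 0.02]
[-0.00370934 -0.0097753   0.01545624]
```

apply_moves(translation=[[0, 0, 0], [1, 0, 0], [1.5, 0, 0], [1.5, 0, 0]], dr=[[0.86, 0, 0], [0.86, 0, 0], [0.86, 0, 0], [0.86, 0, 0]], hand=[2, 2, 2, 2])

```text
time: 23.85
position: [0.6192, 0.0656, 0.0669]
eef_rot: [0.011, 0.707, 0.012, -0.707]
ft_force: [0.2, -0.8, -1.2]
opening: 0.0088
```

apply_moves(translation=[[0, 0, 0], [0, 0, 0], [0, 0, 0], [-20, 0, 0], [-50, 0, 0]], dr=[[0, 0, 0], [0, 0, 0], [0, 0, 0], [0, 0, 0], [0, 0, 0]], hand=[30, 30, 30, 30, 30])

```text
time: 24.35
position: [0.6183, 0.0655, 0.116]
eef_rot: [-0.011, -0.706, -0.012, 0.708]
ft_force: [0.1, -0.0, 0.6]
opening: 0.03
```

apply_moves(translation=[[-40, 0, 0], [-80, 0, 0], [-80, 0, 0]], dr=[[0, 0, 0], [0, 0, 0], [0, 0, 0]], hand=[30, 30, 30])

```text
time: 24.65
position: [0.6205, 0.0653, 0.2015]
eef_rot: [0.011, 0.709, 0.013, -0.705]
ft_force: [0.9, -0.3, -0.2]
opening: 0.0302
```

```bash
python3 - <<'E'
from h import *
target([0.5755,0.2745,0.17],np.radians(-6.75))
im,i=snap("wrist","w25")
x,y=fx(36,53); print(proj(i,[[x,y,.045],[x,y,.086]]))
for d in vision.landmark_of("wrist","stud1_wing"): print(d)
E
```

```text
t 24.65 pos [0.6205 0.0653 0.2015] jaw -88.1 open 30.2 q6 1.53 F [ 0.9 -0.3 -0.2] 
 MOVE [31.8, -210.5, 38.2] DR [-13.56, -0.07, -0.03]
[[319.53004943 218.00413217]
 [319.32697966 231.434009  ]]
{'xyz': [0.5811, 0.3334, 0.0683], 'p': 0.73}
{'xyz': [0.6447, 0.3224, 0.066], 'p': 0.64}
```

View pics/w25.png

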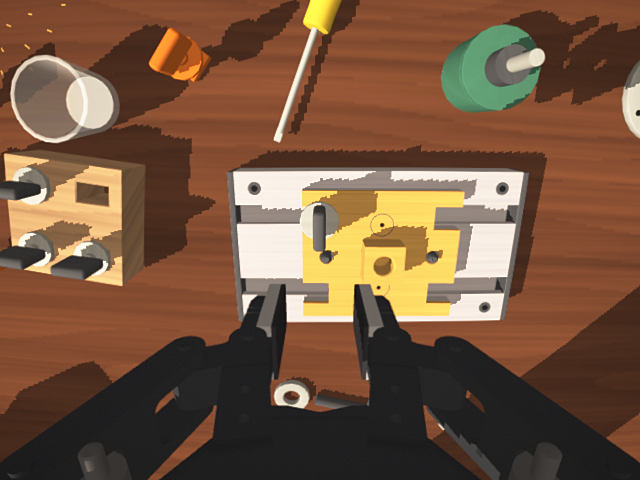

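First stud stands locked in its notch (collar at (320,220), wing vertical in the picture = across the slot). Back for the second.

apply_moves(translation=[[0, -40, 8], [0, -85, 16], [0, -130, 24], [0, -170, 30], [0, -210, 38]], dr=[[-1.4, 0, 0], [-2.8, 0, 0], [-4.2, 0, 0], [-5.6, 0, 0], [-7, 0, 0]], hand=[30, 30, 30, 30, 30])

```text
time: 25.25
position: [0.5728, 0.2754, 0.1957]
eef_rot: [-0.265, -0.654, -0.267, 0.656]
ft_force: [1.1, 0.1, -0.4]
opening: 0.0297
```

```bash
python3 - <<'E'
from h import *
target([0.5755,0.2745,0.11],np.radians(-6.75))
E
```

```text
t 25.25 pos [0.5728 0.2754 0.1957] jaw -45.74 open 29.7 q6 1.14 F [ 1.1  0.1 -0.4] 
 MOVE [85.7, 2.8, -1.4] DR [-6.5, -0.0, 0.03]
```

apply_moves(translation=[[10, 2, -1], [25, 3, -1], [45, 3, -1], [65, 3, -1], [86, 3, -1]], dr=[[-1.4, 0, 0], [-2.8, 0, 0], [-4.2, 0, 0], [-5.6, 0, 0], [-6.5, 0, 0]], hand=[30, 30, 30, 30, 30])

```text
time: 25.75
position: [0.5747, 0.2739, 0.1074]
eef_rot: [-0.47, -0.526, -0.473, 0.528]
ft_force: [-0.4, 0.2, -0.7]
opening: 0.0303
```

```bash
cat > over.py <<'E'
from h import *
import sys
n=sys.argv[1]; w=np.array([float(sys.argv[2]),float(sys.argv[3])])
im,i=snap("wrist",n)
target([*w,0.0615],np.radians(-6.75))
d=np.array([-np.sin(np.radians(-6.75)),np.cos(np.radians(-6.75))])*.016
P=np.array([proj(i,[*(w+d),.083])[0],proj(i,[*(w-d),.083])[0]]); print(P)
print("in crop",(P-[280,205])*(600/100))
crop(n,280,205,380,305)
E
python3 over.py w26 0.5755 0.2745
```

```text
t 25.8 pos [0.5733 0.2733 0.104 ] jaw -6.18 open 29.8 q6 0.45 F [-0.9 -0.6 -3.2] 
 MOVE [42.5, 2.4, -1.5] DR [0.09, 0.02, 0.09]
[[321.11894599 248.45402759]
 [320.62479633 305.83962437]]
in crop [[246.71367592 260.72416554]
 [243.74877801 605.03774623]]
crop 280 205 k 6.0
```

View pics/w26c.png

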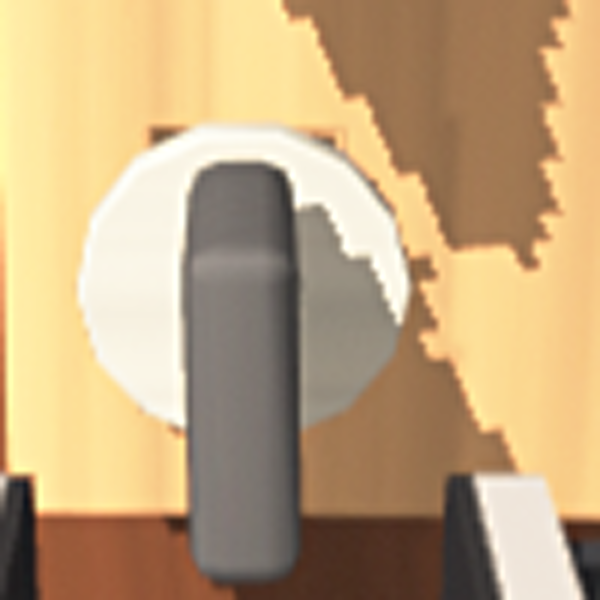

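apply_moves(translation=[[20, 2.4, -2.6], [36, 2.4, -2.6], [42, 2.4, -2.6], [42, 2.4, -2.6]], dr=[[0.09, 0, 0.09], [0.09, 0, 0.09], [0.09, 0, 0.09], [0.09, 0, 0.09]], hand=[30, 30, 30, 30])

```text
time: 26.2
position: [0.5751, 0.2754, 0.0609]
eef_rot: [-0.47, -0.528, -0.469, 0.53]
ft_force: [-0.4, 0.6, -0.2]
opening: 0.03
```

apply_moves(translation=[[0, 0, 0], [0, 0, 0], [0, 0, 0], [0, 0, 0], [0, 0, 0]], dr=[[0, 0, 0], [0, 0, 0], [0, 0, 0], [0, 0, 0], [0, 0, 0]], hand=[2, 2, 2, 2, 2])

```text
time: 26.7
position: [0.5753, 0.2755, 0.0616]
eef_rot: [-0.47, -0.528, -0.469, 0.53]
ft_force: [-1.2, 0.0, 6.1]
opening: 0.0087
```

apply_moves(translation=[[-10, 0, 0], [-25, 0, 0], [-50, 0, 0], [-80, 0, 0], [-110, 0, 0]], dr=[[0, 0, 0], [0, 0, 0], [0, 0, 0], [0, 0, 0], [0, 0, 0]], hand=[2, 2, 2, 2, 2])

```text
time: 27.2
position: [0.5753, 0.2757, 0.1738]
eef_rot: [-0.47, -0.528, -0.469, 0.529]
ft_force: [0.8, 0.2, -1.3]
opening: 0.0089
```

```bash
python3 - <<'E'
from h import *
snap("wrist","w27")
x,y=fx(-36,100); target([x,y,0.14],YAW)
E
python3 inhand.py w27
```

```text
t 27.25 pos [0.577  0.2764 0.1791] jaw -6.78 open 8.7 q6 0.46 F [2.2 1.  3.3] 
 MOVE [38.8, -11.9, 169.1] DR [-1.5, -0.01, -0.06]
-16 [318.9 288.6]
0 [318.9 325.2]
16 [318.9 359.1]
crop 270 225 k 4.0
```

View pics/w27.png

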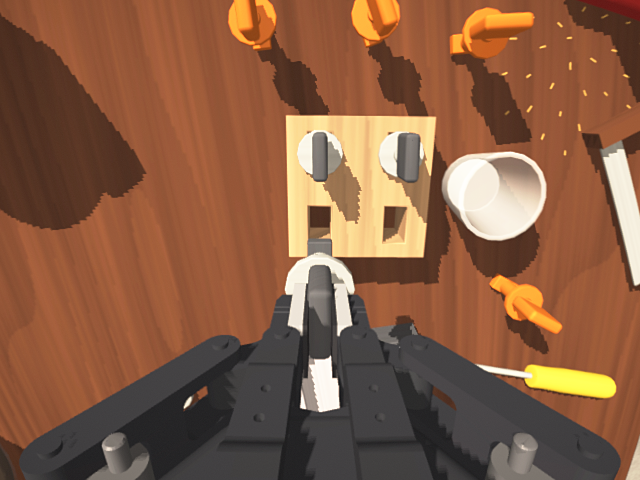

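Second stud held like the first (wing end at 357). Carrying to the left slot.

apply_moves(translation=[[0, -3, 40], [0, -6, 85], [10, -10, 130], [25, -12, 167], [39, -12, 169]], dr=[[-0.4, 0, 0], [-0.8, 0, -0.06], [-1.2, 0, -0.06], [-1.5, 0, -0.06], [-1.5, 0, -0.06]], hand=[2, 2, 2, 2, 2])

```text
time: 27.75
position: [0.5448, 0.1067, 0.1406]
eef_rot: [0.509, 0.491, 0.509, -0.491]
ft_force: [0.3, -0.2, -1.1]
opening: 0.0088
```

apply_moves(translation=[[0, 0, 0], [0, 0, 0]], dr=[[0, 0, 0], [0, 0, 0]], hand=[2, 2])

```text
time: 27.95
position: [0.5451, 0.1066, 0.1416]
eef_rot: [0.509, 0.491, 0.509, -0.49]
ft_force: [0.8, 0.5, -1.7]
opening: 0.0089
```

```bash
python3 - <<'E'
from h import *
snap("wrist","w28")
x,y=fx(-36,100); target([x,y,0.0885],YAW)
E
```

```text
t 28.0 pos [0.5452 0.107  0.1417] jaw 2.12 open 8.5 q6 0.04 F [-0.3  0.1 -1.2] 
 MOVE [53.2, 0.3, -2.8] DR [-0.01, -0.0, -0.02]
```

View pics/w28.png

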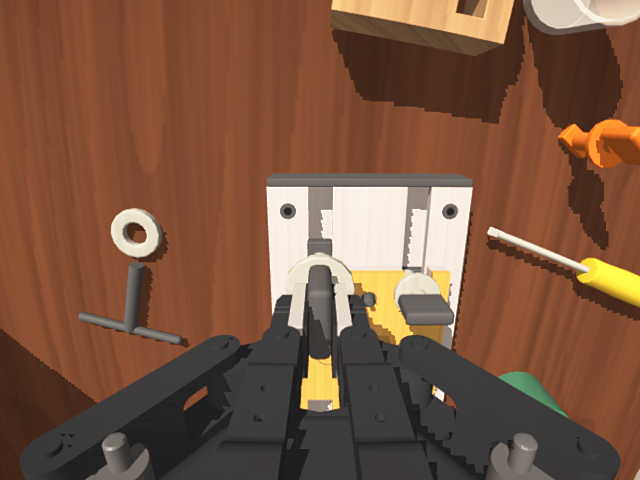

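The head is over the left slot (u 308–332) and stud 1 is in place at (425,305). Lowering.

apply_moves(translation=[[15, 0, -2], [30, 0.3, -2.8], [42, 0.3, -2.8], [50, 0.3, -2.8], [55, 0.3, -2.8]], dr=[[0, 0, 0], [0, 0, 0], [0, 0, 0], [0, 0, 0], [0, 0, 0]], hand=[2, 2, 2, 2, 2])

```text
time: 28.5
position: [0.5456, 0.1102, 0.0864]
eef_rot: [0.51, 0.491, 0.509, -0.49]
ft_force: [-0.0, -0.0, -1.1]
opening: 0.0084
```

apply_moves(translation=[[5, 0, 0], [10, 0, 0], [15, 0, 0], [20, 0, 0], [20, 0, 0]], dr=[[0, 0, 0], [0, 0, 0], [0, 0, 0], [0, 0, 0], [0, 0, 0]], hand=[2, 2, 2, 2, 2])

```text
time: 29.0
position: [0.5454, 0.1101, 0.0658]
eef_rot: [0.509, 0.491, 0.509, -0.49]
ft_force: [-0.0, -0.9, -1.0]
opening: 0.0088
```

```bash
python3 - <<'E'
from h import *
x,y=fx(-36,53); target([x,y,0.0662],YAW)
E
```

```text
t 29.0 pos [0.5454 0.1101 0.0658] jaw 2.14 open 8.8 q6 0.04 F [-0.  -0.9 -1. ] 
 MOVE [-0.5, 0.1, 47.3] DR [-0.01, -0.0, -0.01]
```

apply_moves(translation=[[0, 0.1, 10], [0, 0.1, 20], [-0.5, 0.1, 30], [-0.5, 0.1, 40], [-0.5, 0.1, 46]], dr=[[0, 0, 0], [0, 0, 0], [0, 0, 0], [0, 0, 0], [0, 0, 0]], hand=[2, 2, 2, 2, 2])

```text
time: 29.5
position: [0.5473, 0.0628, 0.0664]
eef_rot: [0.509, 0.491, 0.509, -0.49]
ft_force: [-0.4, 0.1, -1.6]
opening: 0.0085
```

apply_moves(translation=[[0, 0, 0.5], [0, 0, 0.5], [0, 0, 0.5], [0, 0, 0.5], [0, 0, 0.5]], dr=[[0, 0, 0], [1.4, 0, 0], [2.8, 0, 0], [4.2, 0, 0], [5.6, 0, 0]], hand=[2, 2, 2, 2, 2])

```text
time: 30.0
position: [0.5473, 0.0624, 0.0664]
eef_rot: [0.344, 0.618, 0.344, -0.618]
ft_force: [-0.0, 0.7, -1.5]
opening: 0.0087
```

apply_moves(translation=[[0, 0, 0], [0, 0, 0], [0, 0, 0], [0, 0, 0], [0, 0, 0]], dr=[[1.4, 0, 0], [2.8, 0, 0], [4.2, 0, 0], [5.6, 0, 0], [7, 0, 0]], hand=[2, 2, 2, 2, 2])

```text
time: 30.5
position: [0.5474, 0.0625, 0.0665]
eef_rot: [0.097, 0.701, 0.097, -0.7]
ft_force: [-0.3, -0.1, -2.3]
opening: 0.0087
```

```bash
python3 - <<'E'
from h import *
x,y=fx(-36,53); target([x,y,0.0647],YAW+np.pi/2)
E
```

```text
t 30.5 pos [0.5474 0.0625 0.0665] jaw -74.19 open 8.7 q6 1.29 F [-0.3 -0.1 -2.3] 
 MOVE [1.8, -0.4, -0.0] DR [2.27, -0.01, 0.0]
```

apply_moves(translation=[[0, 0, 0], [0, -0.4, 0], [1, -0.4, 0], [1.8, -0.4, 0], [1.8, -0.4, 0]], dr=[[1.3, 0, 0], [2.3, 0, 0], [2.3, 0, 0], [2.3, 0, 0], [2.3, 0, 0]], hand=[2, 2, 2, 2, 2])

```text
time: 31.0
position: [0.5473, 0.063, 0.0646]
eef_rot: [0.013, 0.707, 0.013, -0.707]
ft_force: [0.4, -0.2, -1.2]
opening: 0.0087
```

apply_moves(translation=[[0, 0, 0], [0, 0, 0], [0, 0, 0], [-20, 0, 0], [-50, 0, 0]], dr=[[0, 0, 0], [0, 0, 0], [0, 0, 0], [0, 0, 0], [0, 0, 0]], hand=[30, 30, 30, 30, 30])

```text
time: 31.5
position: [0.5465, 0.0629, 0.114]
eef_rot: [-0.013, -0.706, -0.014, 0.708]
ft_force: [0.4, 0.5, 0.5]
opening: 0.0296
```

apply_moves(translation=[[-40, 0, 0], [-80, 0, 0], [-80, 0, 0]], dr=[[0, 0, 0], [0, 0, 0], [0, 0, 0]], hand=[30, 30, 30])

```text
time: 31.8
position: [0.5485, 0.0629, 0.1988]
eef_rot: [0.013, 0.709, 0.014, -0.705]
ft_force: [0.5, -0.4, -0.1]
opening: 0.0299
```

```bash
python3 - <<'E'
from h import *
im,i=snap("wrist","w29")
target([0.5821,0.3301,0.17],np.radians(-6.75))
x,y=fx(-36,53); print(proj(i,[[x,y,.052],[x,y,.086]]))
E
```

```text
t 31.85 pos [0.5474 0.0629 0.1962] jaw -87.81 open 29.8 q6 1.53 F [-0.1  0.4 -1.4] 
 MOVE [26.4, -265.7, -44.8] DR [-13.51, -0.02, -0.02]
[[319.53338541 220.71191874]
 [319.46645776 232.31140309]]
```

View pics/w29.png

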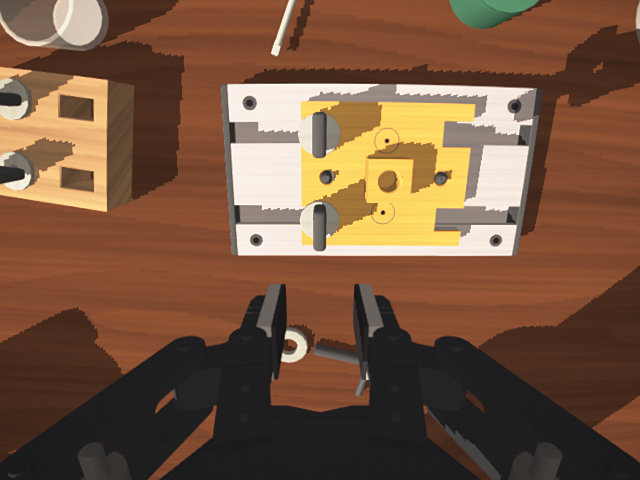

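Two studs are locked side by side ((319,132), (319,222)). Next, the third (upper-left in the block).

apply_moves(translation=[[0, -48, -8], [0, -95, -16], [0, -143, -25], [0, -190, -35], [0, -238, -42]], dr=[[-1.4, 0, 0], [-2.8, 0, 0], [-4.2, 0, 0], [-5.6, 0, 0], [-7, 0, 0]], hand=[30, 30, 30, 30, 30])

```text
time: 32.35
position: [0.5801, 0.3041, 0.1947]
eef_rot: [0.268, 0.655, 0.268, -0.654]
ft_force: [0.4, -0.3, 0.5]
opening: 0.03
```

```bash
python3 - <<'E'
from h import *
target([0.5821,0.3301,0.11],np.radians(-6.75))
E
```

```text
t 32.35 pos [0.5801 0.3041 0.1947] jaw -45.46 open 30.0 q6 1.18 F [ 0.4 -0.3  0.5] 
 MOVE [84.7, -17.2, -19.6] DR [-6.45, 0.0, -0.01]
```

apply_moves(translation=[[10, -8, -10], [25, -17, -20], [45, -17, -20], [65, -17, -20], [85, -17, -20]], dr=[[-1.4, 0, 0], [-2.8, 0, 0], [-4.2, 0, 0], [-5.6, 0, 0], [-6.45, 0, 0]], hand=[30, 30, 30, 30, 30])

```text
time: 32.85
position: [0.5818, 0.3301, 0.1072]
eef_rot: [-0.471, -0.526, -0.471, 0.528]
ft_force: [0.1, 0.1, 1.0]
opening: 0.03
```

apply_moves(translation=[[0, 0, 0]], dr=[[0, 0, 0]], hand=[30])

```text
time: 32.95
position: [0.5802, 0.3294, 0.1032]
eef_rot: [-0.471, -0.524, -0.472, 0.53]
ft_force: [0.5, -1.0, -0.5]
opening: 0.0303
```

```bash
python3 over.py w30 0.5821 0.3301
```

```text
t 33.0 pos [0.5806 0.3296 0.1045] jaw -6.48 open 30.0 q6 0.53 F [-0.4 -1.2  0.1] 
 MOVE [43.0, 1.6, -0.9] DR [0.05, 0.04, 0.05]
[[323.40214386 250.77033508]
 [322.67702757 309.1713072 ]]
in crop [[260.41286313 274.62201047]
 [256.06216544 625.02784322]]
crop 280 205 k 6.0
```

View pics/w30c.png

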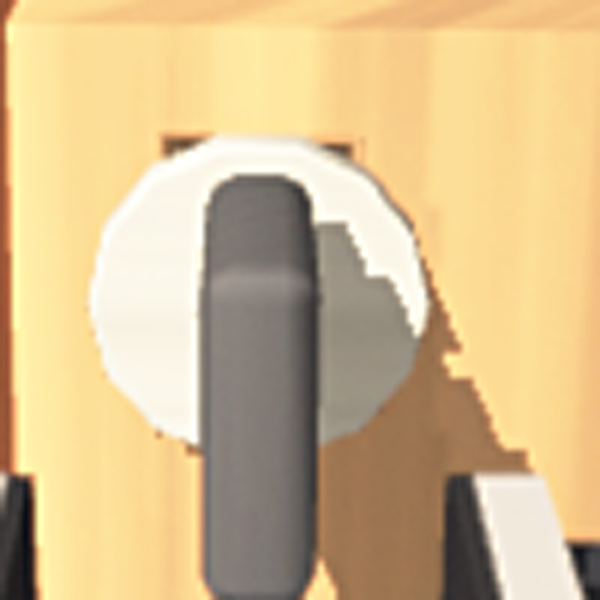

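apply_moves(translation=[[20, 1.4, -2], [36, 1.4, -2], [42.5, 1.4, -2], [42.5, 1.4, -2]], dr=[[0, 0, 0], [0, 0.04, 0.05], [0, 0.04, 0.05], [0, 0.04, 0.05]], hand=[30, 30, 30, 30])

```text
time: 33.4
position: [0.5819, 0.3311, 0.0617]
eef_rot: [-0.47, -0.528, -0.471, 0.528]
ft_force: [0.4, 0.5, 0.9]
opening: 0.0297
```

apply_moves(translation=[[0, 0, 0], [0, 0, 0], [0, 0, 0], [0, 0, 0], [0, 0, 0]], dr=[[0, 0, 0], [0, 0, 0], [0, 0, 0], [0, 0, 0], [0, 0, 0]], hand=[2, 2, 2, 2, 2])

```text
time: 33.9
position: [0.5823, 0.3314, 0.0628]
eef_rot: [0.471, 0.528, 0.47, -0.528]
ft_force: [-0.9, -0.7, 6.6]
opening: 0.0086
```

apply_moves(translation=[[-10, 0, 0], [-25, 0, 0], [-50, 0, 0], [-80, 0, 0], [-130, 0, 0]], dr=[[0, 0, 0], [0, 0, 0], [0, 0, 0], [0, 0, 0], [0, 0, 0]], hand=[2, 2, 2, 2, 2])

```text
time: 34.4
position: [0.5812, 0.3308, 0.1928]
eef_rot: [-0.47, -0.527, -0.471, 0.529]
ft_force: [-0.4, -0.5, -1.2]
opening: 0.0089
```

```bash
python3 - <<'E'
from h import *
snap("wrist","w31")
x,y=fx(-36,-100); target([x,y,0.19],YAW)
E
python3 inhand.py w31
```

```text
t 34.45 pos [0.5841 0.3322 0.2035] jaw -6.57 open 8.9 q6 0.53 F [1.4 0.2 6.5] 
 MOVE [11.3, 17.5, 423.0] DR [-1.46, -0.05, -0.09]
-16 [318.9 288.6]
0 [318.9 325.3]
16 [318.9 359.1]
crop 270 225 k 4.0
```

View pics/w31.png

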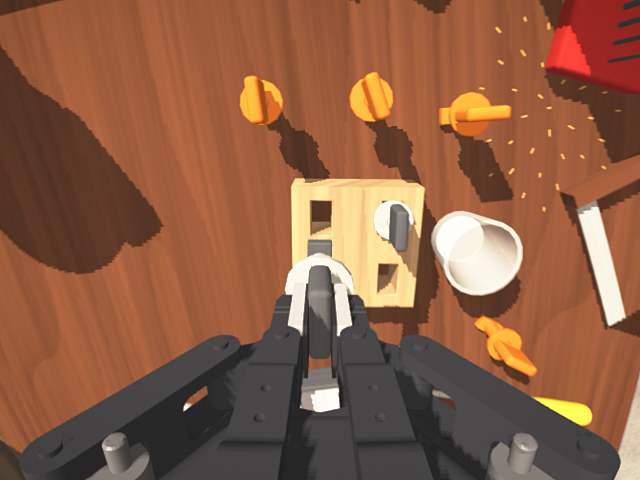

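Third held. Carrying at 0.19 m over the work to the −y end of the left slot.

apply_moves(translation=[[5, 3, 45], [8, 6, 90], [10, 9, 135], [10, 11, 180], [10, 13, 225]], dr=[[-0.3, 0, 0], [-0.6, 0, -0.09], [-0.9, 0, -0.09], [-1.2, 0, -0.09], [-1.46, 0, -0.09]], hand=[2, 2, 2, 2, 2])

```text
time: 34.95
position: [0.571, 0.1056, 0.1935]
eef_rot: [0.509, 0.492, 0.511, -0.488]
ft_force: [0.9, 1.0, -1.3]
opening: 0.0081
```

```bash
python3 - <<'E'
from h import *
x,y=fx(-36,-100); target([x,y,0.15],YAW)
E
```

```text
t 34.95 pos [0.571  0.1056 0.1935] jaw 2.28 open 8.1 q6 0.02 F [ 0.9  1.  -1.3] 
 MOVE [42.5, -25.7, 195.0] DR [0.01, -0.05, -0.02]
```

apply_moves(translation=[[0, -5, 45], [0, -12, 90], [0, -20, 140], [10, -25, 185], [30, -25.7, 195]], dr=[[0, 0, 0], [0, 0, 0], [0, 0, 0], [0, -0.05, 0], [0, -0.05, 0]], hand=[2, 2, 2, 2, 2])

```text
time: 35.45
position: [0.5535, -0.0943, 0.1645]
eef_rot: [0.511, 0.492, 0.507, -0.49]
ft_force: [0.0, 0.3, -1.4]
opening: 0.0089
```

apply_moves(translation=[[10, 0, 0], [15, 0, 0], [15, 0, 0]], dr=[[0, 0, 0], [0, 0, 0], [0, 0, 0]], hand=[2, 2, 2])

```text
time: 35.75
position: [0.5537, -0.0934, 0.1495]
eef_rot: [0.511, 0.491, 0.507, -0.49]
ft_force: [-0.4, 0.1, -0.7]
opening: 0.0087
```

```bash
python3 - <<'E'
from h import *
snap("wrist","w32"); snap("scene","s32")
x,y=fx(-36,-100); target([x,y,0.0885],YAW)
E
```

```text
t 35.85 pos [ 0.554  -0.0933  0.1501] jaw 2.17 open 8.3 q6 -0.32 F [ 1.4  0.2 -1. ] 
 MOVE [61.6, -1.1, -3.5] DR [-0.01, 0.03, -0.06]
```

View pics/w32.png

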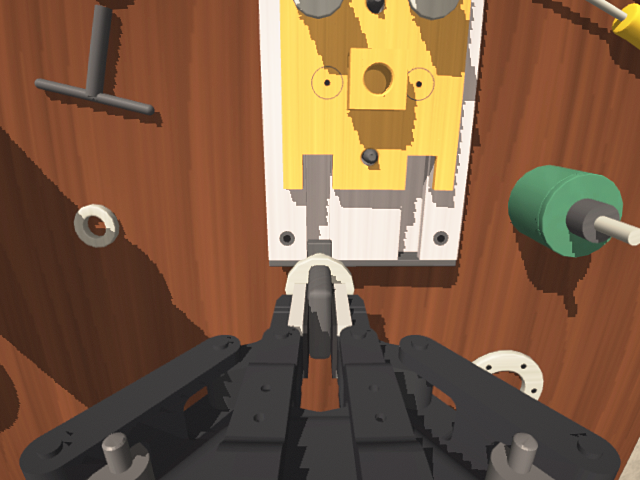

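View pics/s32.png

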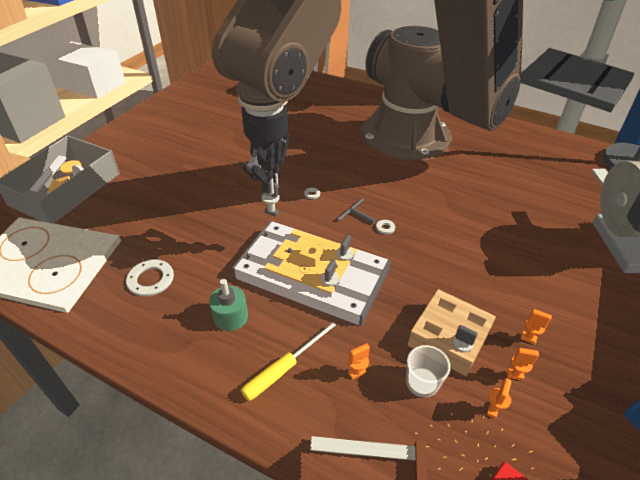

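Aligned with the left slot (mouth u≈305–332). The first two studs still stand.

apply_moves(translation=[[20, -1, -3.5], [40, -1.1, -3.5], [54, -1.1, -3.5], [60, -1.1, -3.5], [64, -1.1, -3.5]], dr=[[0, 0, 0], [0, 0, -0.06], [0, 0, -0.06], [0, 0, -0.06], [0, 0, -0.06]], hand=[2, 2, 2, 2, 2])

```text
time: 36.35
position: [0.5535, -0.0895, 0.0863]
eef_rot: [0.51, 0.49, 0.509, -0.491]
ft_force: [0.2, -0.1, -1.6]
opening: 0.0085
```

```bash
python3 - <<'E'
from h import *
x,y=fx(-36,-100); target([x,y,0.067],YAW); snap("wrist","w33")
E
```

```text
t 36.35 pos [ 0.5535 -0.0895  0.0863] jaw 2.22 open 8.5 q6 -0.31 F [ 0.2 -0.1 -1.6] 
 MOVE [19.3, -0.4, 0.4] DR [0.0, 0.03, -0.01]
```

View pics/w33.png

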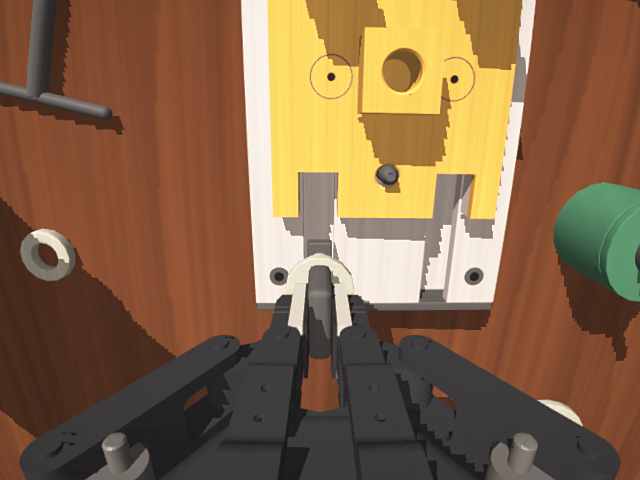

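Head centred in the slot (u 303–336). Down, then slide in +y.

apply_moves(translation=[[5, -0.3, 0.4], [10, -0.3, 0.4], [15, -0.3, 0.4], [19, -0.3, 0.4], [19, -0.3, 0.4]], dr=[[0, 0, 0], [0, 0, 0], [0, 0, 0], [0, 0, 0], [0, 0, 0]], hand=[2, 2, 2, 2, 2])

```text
time: 36.9
position: [0.5529, -0.0901, 0.0664]
eef_rot: [0.51, 0.49, 0.509, -0.491]
ft_force: [-0.1, 0.9, -1.0]
opening: 0.0088
```

```bash
python3 - <<'E'
from h import *
x,y=fx(-36,-53); target([x,y,0.067],YAW)
E
```

```text
t 36.9 pos [ 0.5529 -0.0901  0.0664] jaw 2.2 open 8.8 q6 -0.31 F [-0.1  0.9 -1. ] 
 MOVE [-0.7, 0.3, -47.0] DR [-0.0, 0.02, 0.0]
```

apply_moves(translation=[[-0.5, 0.3, -10], [-0.7, 0.3, -20], [-0.7, 0.3, -30], [-0.7, 0.3, -40], [-0.7, 0.3, -46]], dr=[[0, 0, 0], [0, 0, 0], [0, 0, 0], [0, 0, 0], [0, 0, 0]], hand=[2, 2, 2, 2, 2])

```text
time: 37.4
position: [0.5513, -0.0428, 0.0671]
eef_rot: [0.51, 0.489, 0.509, -0.491]
ft_force: [0.0, -6.2, 1.3]
opening: 0.0088
```

apply_moves(translation=[[0, 0, -0.5], [0, 0, -0.5], [0, 0, -0.5], [0, 0, -0.5], [0, 0, -0.5]], dr=[[0, 0, 0], [1.4, 0, 0], [2.8, 0, 0], [4.2, 0, 0], [5.6, 0, 0]], hand=[2, 2, 2, 2, 2])

```text
time: 37.9
position: [0.5514, -0.0423, 0.0671]
eef_rot: [-0.345, -0.617, -0.344, 0.618]
ft_force: [-0.4, 0.2, -1.3]
opening: 0.0086
```

apply_moves(translation=[[0, 0, 0], [0, 0, 0], [0, 0, 0], [0, 0, 0], [0, 0, 0]], dr=[[1.4, 0, 0], [2.8, 0, 0], [4.2, 0, 0], [5.6, 0, 0], [7, 0, 0]], hand=[2, 2, 2, 2, 2])

```text
time: 38.4
position: [0.5511, -0.0426, 0.0671]
eef_rot: [-0.099, -0.7, -0.097, 0.701]
ft_force: [-0.9, -2.5, -1.1]
opening: 0.0087
```

```bash
python3 - <<'E'
from h import *
x,y=fx(-36,-53); target([x,y,0.0656],YAW+np.pi/2)
E
```

```text
t 38.4 pos [ 0.5511 -0.0426  0.0671] jaw -74.05 open 8.7 q6 1.1 F [-0.9 -2.5 -1.1] 
 MOVE [1.5, 0.5, -0.1] DR [2.29, 0.01, -0.02]
```

Shank touched the notch bottom (6 N), as intended. Finishing the turn with a slight back-off.

apply_moves(translation=[[0, 0.7, 0], [0, 0.7, 0], [1, 0.7, 0], [1.5, 0.7, 0], [1.5, 0.7, 0]], dr=[[1.3, 0, 0], [2.3, 0, 0], [2.3, 0, 0], [2.3, 0, 0], [2.3, 0, 0]], hand=[2, 2, 2, 2, 2])

```text
time: 38.9
position: [0.5514, -0.0433, 0.0658]
eef_rot: [-0.015, -0.707, -0.013, 0.707]
ft_force: [-0.7, 0.5, 2.3]
opening: 0.0087
```

apply_moves(translation=[[0, 0, 0], [0, 0, 0], [0, 0, 0], [-20, 0, 0], [-50, 0, 0]], dr=[[0, 0, 0], [0, 0, 0], [0, 0, 0], [0, 0, 0], [0, 0, 0]], hand=[30, 30, 30, 30, 30])

```text
time: 39.4
position: [0.5507, -0.043, 0.115]
eef_rot: [-0.015, -0.706, -0.014, 0.708]
ft_force: [0.3, 0.1, -0.2]
opening: 0.0303
```

apply_moves(translation=[[-40, 0, 0], [-80, 0, 0], [-80, 0, 0]], dr=[[0, 0, 0], [0, 0, 0], [0, 0, 0]], hand=[30, 30, 30])

```text
time: 39.7
position: [0.5528, -0.0431, 0.1998]
eef_rot: [0.016, 0.708, 0.013, -0.706]
ft_force: [0.7, 0.2, -0.5]
opening: 0.03
```

```bash
python3 - <<'E'
from h import *
im,i=snap("wrist","w34")
target([0.6417,0.3230,0.17],np.radians(-6.75))
x,y=fx(-36,-53); print(proj(i,[[x,y,.052],[x,y,.086]]))
E
```

```text
t 39.75 pos [ 0.5518 -0.043   0.1973] jaw -87.64 open 29.9 q6 1.34 F [-0.6 -0.1 -1. ] 
 MOVE [26.3, -362.1, -104.9] DR [-13.48, 0.01, -0.03]
[[318.70075348 220.36199453]
 [318.70367249 231.96603094]]
```

View pics/w34.png

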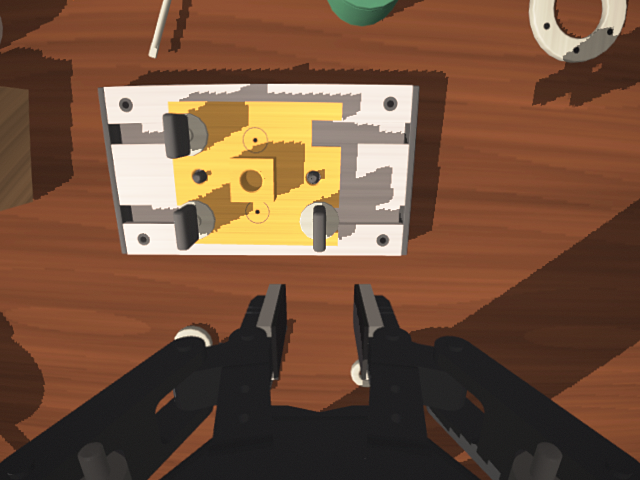

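Three locked; the free notch is the upper-right one here ((328,133)). Fetching the last stud, at (0.642, 0.323).

apply_moves(translation=[[0, -45, -13], [0, -90, -26], [0, -135, -40], [0, -180, -53], [0, -225, -66]], dr=[[-1.4, 0, 0], [-2.8, 0, 0], [-4.2, 0, 0], [-5.6, 0, 0], [-7, 0, 0]], hand=[30, 30, 30, 30, 30])

```text
time: 40.25
position: [0.6082, 0.1864, 0.1949]
eef_rot: [-0.27, -0.653, -0.268, 0.655]
ft_force: [0.8, -1.0, 0.4]
opening: 0.0302
```

```bash
python3 - <<'E'
from h import *
target([0.6417,0.3230,0.17],np.radians(-6.75))
E
```

```text
t 40.25 pos [0.6082 0.1864 0.1949] jaw -45.29 open 30.2 q6 0.99 F [ 0.8 -1.   0.4] 
 MOVE [24.4, -73.5, -120.0] DR [-6.42, 0.03, -0.0]
```

apply_moves(translation=[[5, -22, -36], [10, -46, -76], [15, -68, -110], [20, -73.5, -120], [24, -73.5, -120]], dr=[[-1.4, 0, 0], [-2.8, 0, 0], [-4.2, 0, 0], [-5.6, 0, 0], [-6.42, 0, 0]], hand=[30, 30, 30, 30, 30])

```text
time: 40.75
position: [0.641, 0.3251, 0.1674]
eef_rot: [-0.472, -0.525, -0.472, 0.529]
ft_force: [0.3, -1.4, -0.1]
opening: 0.0302
```

apply_moves(translation=[[30, 0, 0], [60, 0, 0], [62, 0, 0], [62, 0, 0]], dr=[[0, 0, 0], [0, 0, 0], [0, 0, 0], [0, 0, 0]], hand=[30, 30, 30, 30])

```text
time: 41.15
position: [0.6404, 0.3246, 0.1043]
eef_rot: [-0.472, -0.524, -0.472, 0.53]
ft_force: [-0.0, 0.2, 1.1]
opening: 0.0301
```

```bash
python3 over.py w35 0.6417 0.3230
```

```text
t 41.2 pos [0.641  0.3248 0.1057] jaw -6.29 open 30.2 q6 0.49 F [ 0.1 -0.6  0.3] 
 MOVE [44.2, 1.0, 1.5] DR [0.08, 0.04, 0.03]
[[322.55344037 254.60077723]
 [321.84556549 312.19898844]]
in crop [[255.32064223 297.6046634 ]
 [251.07339295 643.19393067]]
crop 280 205 k 6.0
```

View pics/w35c.png

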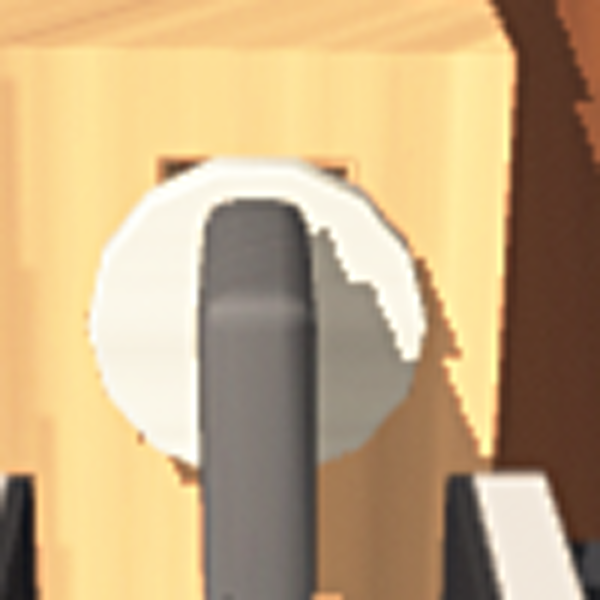

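apply_moves(translation=[[20, 0.9, 0.4], [36, 0.9, 0.4], [44, 0.9, 0.4], [44, 0.9, 0.4]], dr=[[0.08, 0.04, 0], [0.08, 0.04, 0], [0.08, 0.04, 0], [0.08, 0.04, 0]], hand=[30, 30, 30, 30])

```text
time: 41.6
position: [0.6414, 0.324, 0.0609]
eef_rot: [-0.469, -0.527, -0.471, 0.53]
ft_force: [-0.2, 0.2, 0.4]
opening: 0.0299
```

apply_moves(translation=[[0, 0, 0], [0, 0, 0], [0, 0, 0], [0, 0, 0], [0, 0, 0]], dr=[[0, 0, 0], [0, 0, 0], [0, 0, 0], [0, 0, 0], [0, 0, 0]], hand=[2, 2, 2, 2, 2])

```text
time: 42.1
position: [0.6417, 0.3241, 0.0616]
eef_rot: [-0.469, -0.528, -0.47, 0.53]
ft_force: [-0.5, 0.8, 5.7]
opening: 0.0086
```

apply_moves(translation=[[-10, 0, 0], [-25, 0, 0], [-50, 0, 0], [-80, 0, 0], [-130, 0, 0]], dr=[[0, 0, 0], [0, 0, 0], [0, 0, 0], [0, 0, 0], [0, 0, 0]], hand=[2, 2, 2, 2, 2])

```text
time: 42.6
position: [0.6411, 0.3237, 0.1912]
eef_rot: [-0.468, -0.526, -0.471, 0.531]
ft_force: [0.4, 0.1, -1.3]
opening: 0.0088
```

```bash
python3 - <<'E'
from h import *
snap("wrist","w36")
x,y=fx(36,-100); target([x,y,0.19],YAW)
E
python3 inhand.py w36
```

```text
t 42.65 pos [0.6441 0.325  0.2026] jaw -6.76 open 8.4 q6 0.49 F [0.9 0.6 6.4] 
 MOVE [11.1, 29.6, 411.6] DR [-1.49, -0.03, -0.05]
-16 [318.8 288.6]
0 [318.8 325.2]
16 [318.8 359.1]
crop 270 225 k 4.0
```

View pics/w36.png

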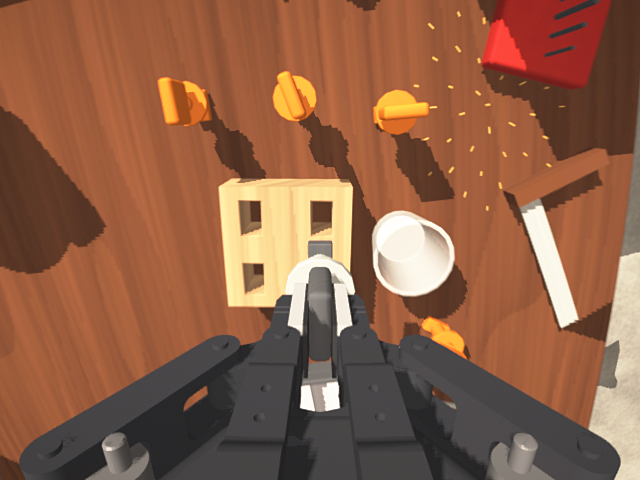

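Last stud held; the block is empty. Carrying to the −y end of the right slot, staying clear of the hole saw.

apply_moves(translation=[[5, 3, 45], [8, 6, 90], [10, 10, 135], [10, 14, 180], [10, 18, 225]], dr=[[-0.3, 0, 0], [-0.6, 0, -0.05], [-0.9, 0, -0.05], [-1.2, 0, -0.05], [-1.49, 0, -0.05]], hand=[2, 2, 2, 2, 2])

```text
time: 43.15
position: [0.6352, 0.0978, 0.1928]
eef_rot: [0.509, 0.491, 0.51, -0.489]
ft_force: [0.5, -0.1, -1.6]
opening: 0.0088
```

```bash
python3 - <<'E'
from h import *
x,y=fx(36,-100); target([x,y,0.15],YAW)
E
```

```text
t 43.15 pos [0.6352 0.0978 0.1928] jaw 2.27 open 8.8 q6 0.01 F [ 0.5 -0.1 -1.6] 
 MOVE [42.2, -17.5, 184.6] DR [0.01, -0.03, -0.01]
```

apply_moves(translation=[[0, -5, 45], [0, -10, 90], [0, -15, 140], [10, -17.5, 180], [30, -17.5, 184]], dr=[[0, 0, 0], [0, 0, 0], [0, 0, 0], [0, 0, 0], [0, 0, 0]], hand=[2, 2, 2, 2, 2])

```text
time: 43.65
position: [0.6256, -0.0913, 0.1642]
eef_rot: [0.51, 0.493, 0.508, -0.489]
ft_force: [1.3, 1.3, -2.2]
opening: 0.0085
```

apply_moves(translation=[[10, 0, 0], [20, 0, 0], [20, 0, 0]], dr=[[0, 0, 0], [0, 0, 0], [0, 0, 0]], hand=[2, 2, 2])

```text
time: 43.95
position: [0.6254, -0.0904, 0.1435]
eef_rot: [0.509, 0.492, 0.509, -0.489]
ft_force: [0.3, 0.6, -2.0]
opening: 0.0089
```

```bash
python3 - <<'E'
from h import *
snap("wrist","w37")
x,y=fx(36,-100); target([x,y,0.0865],YAW)
E
```

```text
t 44.0 pos [ 0.6257 -0.0903  0.1442] jaw 2.11 open 9.0 q6 -0.29 F [-0.3  0.1 -1.6] 
 MOVE [57.7, -0.8, -3.0] DR [-0.02, -0.02, -0.05]
```

View pics/w37.png

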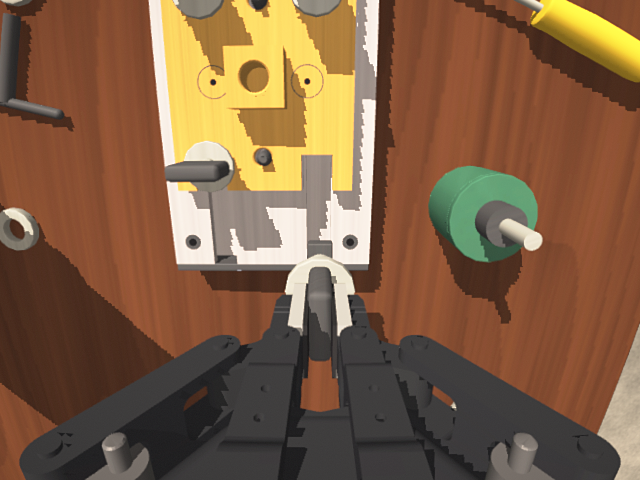

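Aligned over the right slot (u 305–333). The hole saw has about 3 cm clearance. Lowering.

apply_moves(translation=[[18, -0.8, -3], [36, -0.8, -3], [50, -0.8, -3], [56, -0.8, -3], [58, -0.8, -3]], dr=[[0, 0, 0], [0, 0, -0.05], [0, 0, -0.05], [0, 0, -0.05], [0, 0, -0.05]], hand=[2, 2, 2, 2, 2])

```text
time: 44.5
position: [0.625, -0.0871, 0.0854]
eef_rot: [0.508, 0.491, 0.51, -0.491]
ft_force: [-0.2, 0.2, -1.0]
opening: 0.0086
```

```bash
python3 - <<'E'
from h import *
x,y=fx(36,-100); target([x,y,0.066],YAW); snap("wrist","w38")
E
```

```text
t 44.5 pos [ 0.625  -0.0871  0.0854] jaw 2.12 open 8.6 q6 -0.28 F [-0.2  0.2 -1. ] 
 MOVE [19.4, 0.2, 0.2] DR [-0.01, -0.02, 0.01]
```

View pics/w38.png

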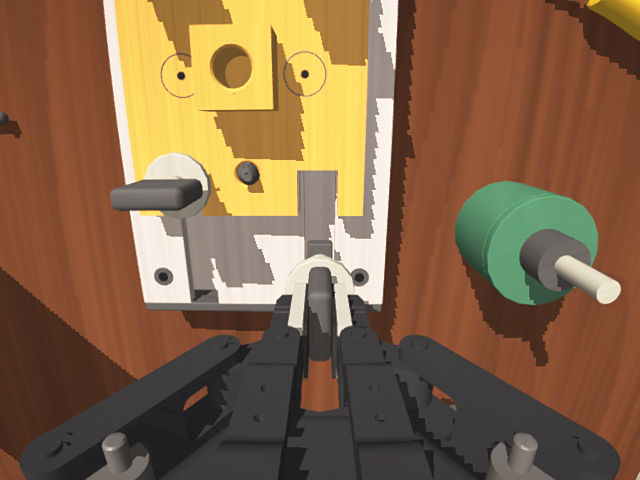

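Centred; going down and then sliding.

apply_moves(translation=[[5, 0.2, 0], [10, 0.2, 0], [15, 0.2, 0], [19, 0.2, 0], [19, 0.2, 0]], dr=[[0, 0, 0], [0, 0, 0], [0, 0, 0], [0, 0, 0], [0, 0, 0]], hand=[2, 2, 2, 2, 2])

```text
time: 45.05
position: [0.625, -0.0872, 0.066]
eef_rot: [0.508, 0.491, 0.51, -0.491]
ft_force: [0.1, -0.3, -1.4]
opening: 0.0086
```

```bash
python3 - <<'E'
from h import *
x,y=fx(36,-53); target([x,y,0.066],YAW)
E
```

```text
t 45.05 pos [ 0.625  -0.0872  0.066 ] jaw 2.11 open 8.6 q6 -0.28 F [ 0.1 -0.3 -1.4] 
 MOVE [0.1, 0.0, -46.9] DR [-0.01, -0.02, 0.02]
```

apply_moves(translation=[[-0.3, 0, -10], [-0.3, 0, -20], [-0.3, 0, -30], [-0.3, 0, -40], [-0.3, 0, -45]], dr=[[0, 0, 0], [0, 0, 0], [0, 0, 0], [0, 0, 0], [0, 0, 0]], hand=[2, 2, 2, 2, 2])

```text
time: 45.55
position: [0.6233, -0.0407, 0.0666]
eef_rot: [0.508, 0.491, 0.51, -0.49]
ft_force: [-0.0, -0.3, -1.3]
opening: 0.0089
```

apply_moves(translation=[[0, 0, -0.5], [0, 0, -0.5], [0, 0, -0.5], [0, 0, -0.5], [0, 0, -0.5]], dr=[[0, 0, 0], [1.4, 0, 0], [2.8, 0, 0], [4.2, 0, 0], [5.6, 0, 0]], hand=[2, 2, 2, 2, 2])

```text
time: 46.05
position: [0.6233, -0.0404, 0.0666]
eef_rot: [-0.343, -0.618, -0.345, 0.618]
ft_force: [-0.4, -0.3, -0.9]
opening: 0.0089
```

apply_moves(translation=[[0, 0, 0], [0, 0, 0], [0, 0, 0], [0, 0, 0], [0, 0, 0]], dr=[[1.4, 0, 0], [2.8, 0, 0], [4.2, 0, 0], [5.6, 0, 0], [7, 0, 0]], hand=[2, 2, 2, 2, 2])

```text
time: 46.55
position: [0.6233, -0.0406, 0.0666]
eef_rot: [-0.097, -0.7, -0.098, 0.701]
ft_force: [-1.1, -1.3, -1.7]
opening: 0.0089
```

```bash
python3 - <<'E'
from h import *
x,y=fx(36,-53); target([x,y,0.0647],YAW+np.pi/2)
E
```

```text
t 46.55 pos [ 0.6233 -0.0406  0.0666] jaw -74.14 open 8.9 q6 1.12 F [-1.1 -1.3 -1.7] 
 MOVE [1.9, -0.3, -0.1] DR [2.28, 0.02, 0.02]
```

apply_moves(translation=[[0, 0.2, 0], [0, 0.2, 0], [1, 0.2, 0], [1.9, 0.2, 0], [1.9, 0.2, 0]], dr=[[1.3, 0, 0], [2.3, 0, 0], [2.3, 0, 0], [2.3, 0, 0], [2.3, 0, 0]], hand=[2, 2, 2, 2, 2])

```text
time: 47.05
position: [0.6233, -0.0409, 0.0647]
eef_rot: [-0.013, -0.706, -0.014, 0.708]
ft_force: [-0.1, -0.9, -1.9]
opening: 0.0086
```

apply_moves(translation=[[0, 0, 0], [0, 0, 0], [0, 0, 0], [-20, 0, 0], [-50, 0, 0]], dr=[[0, 0, 0], [0, 0, 0], [0, 0, 0], [0, 0, 0], [0, 0, 0]], hand=[30, 30, 30, 30, 30])

```text
time: 47.55
position: [0.6226, -0.0409, 0.1138]
eef_rot: [-0.013, -0.705, -0.015, 0.709]
ft_force: [0.3, 0.1, 0.8]
opening: 0.03
```

apply_moves(translation=[[-40, 0, 0], [-80, 0, 0], [-110, -20, -30], [-130, -45, -70], [-130, -45, -70]], dr=[[0, 0, 0], [0, 0, 0], [0, 0, 0], [0, 0, 0], [0, 0, 0]], hand=[30, 30, 30, 30, 30])

```text
time: 48.05
position: [0.6951, 0.0089, 0.2467]
eef_rot: [0.014, 0.707, 0.015, -0.706]
ft_force: [-0.7, 0.7, -0.8]
opening: 0.0303
```

```bash
python3 - <<'E'
from h import *
im,i=snap("wrist","w39"); target([.55,0,.25])
for c in [(36,53),(-36,53),(36,-53),(-36,-53)]:
    print(c,np.round(proj(i,[*fx(*c),.052])[0],1),np.round(proj(i,[*fx(*c),.086])[0],1))
snap("side","d39"); snap("scene","s39")
crop("d39",260,190,400,320); crop("s39",220,200,410,340)
E
```

```text
t 48.1 pos [0.693  0.0079 0.2445] jaw -87.65 open 30.0 q6 1.44 F [-0.5 -0.3 -0.9] 
 MOVE [-5.1, 2.0, 143.2] DR [0.0, 0.02, 0.03]
(36, 53) [262.3 275.5] [256.6 290.1]
(-36, 53) [265.5 335.5] [260.5 354.4]
(36, -53) [364.8 276. ] [369.  290.7]
(-36, -53) [361.8 336.1] [365.5 355.1]
crop 260 190 k 4.615
crop 220 200 k 4.211
```

View pics/w39.png

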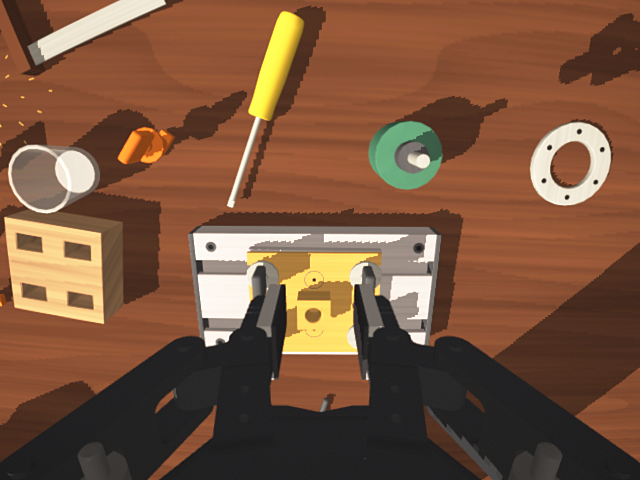

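View pics/d39c.png

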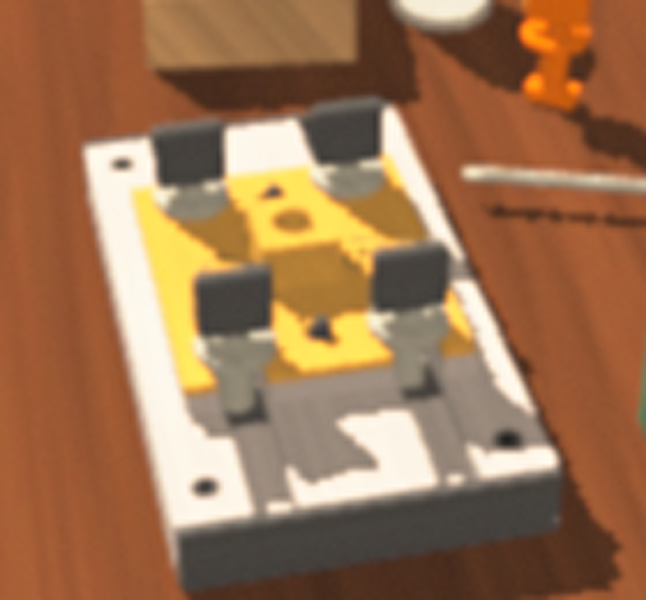

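View pics/s39.png

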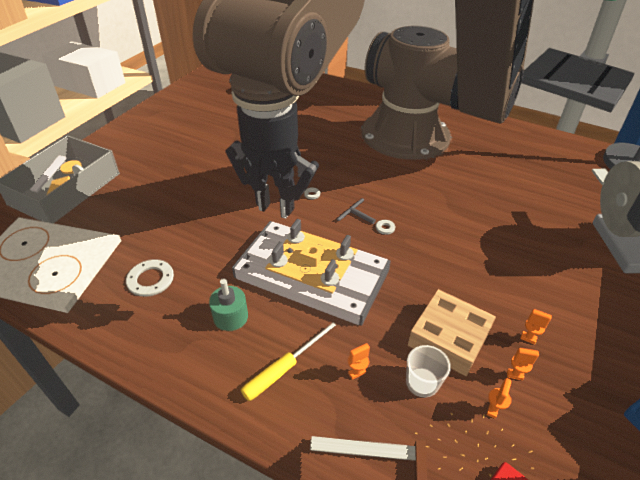

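All four stand with wings square across. One unobstructed overhead check from farther back.

apply_moves(translation=[[-10, 0, 45], [-10, 0, 90], [-10, 0, 135], [-10, 0, 155], [-10, 0, 155]], dr=[[0, 0, 0], [0, 0, 0], [0, 0, 0], [0, 0, 0], [0, 0, 0]], hand=[30, 30, 30, 30, 30])

```text
time: 48.7
position: [0.5328, -0.0002, 0.2538]
eef_rot: [-0.013, -0.704, -0.015, 0.71]
ft_force: [0.0, 0.3, -0.2]
opening: 0.0299
```

apply_moves(translation=[[0, 0, 0], [0, 0, 0], [0, 0, 0]], dr=[[0, 0, 0], [0, 0, 0], [0, 0, 0]], hand=[30, 30, 30])

```text
time: 49.0
position: [0.5332, -0.0004, 0.2534]
eef_rot: [-0.012, -0.704, -0.015, 0.71]
ft_force: [1.2, -0.3, -0.5]
opening: 0.0302
```

```bash
python3 - <<'E'
from h import *
im,i=snap("wrist","w40"); target([.55,0,.25]); b=im.copy()
for c in [(36,53),(-36,53),(36,-53),(-36,-53)]:
    u=np.round(proj(i,[*fx(*c),.052])[0],1); print(c,u,np.round(proj(i,[*fx(*c),.086])[0],1)); 
for n in ["stud1_wing","plate_boss","notch1"]:
    for d in vision.landmark_of("wrist",n):
        e=(np.array(d["xyz"][:2])-M)@np.array([[np.cos(YAW),-np.sin(YAW)],[np.sin(YAW),np.cos(YAW)]])*1e3
        print(n,round(d["p"],2),"fixture xy mm",np.round(e,1),"z",d["xyz"][2])
crop("w40",200,60,440,240)
E
```

```text
t 49.05 pos [ 5.332e-01 -3.000e-04  2.533e-01] jaw -87.81 open 30.2 q6 1.41 F [-0.1  0.4 -0.1] 
 MOVE [3.2, 0.3, -16.8] DR [0.0, 0.09, 0.03]
(36, 53) [252.2 108.6] [244.6 107.3]
(-36, 53) [256.  185.9] [249.3 192.8]
(36, -53) [367.5 108.5] [372.6 107.2]
(-36, -53) [364.7 186. ] [369.3 192.8]
stud1_wing 0.58 fixture xy mm [ 39.  -57.3] z 0.0675
plate_boss 0.97 fixture xy mm [-2.8  2.1] z 0.0552
plate_boss 0.36 fixture xy mm [32.9 57.6] z 0.0704
notch1 0.97 fixture xy mm [-37.4 -53.5] z 0.0453
notch1 0.87 fixture xy mm [-36.1  50.8] z 0.0469
notch1 0.83 fixture xy mm [33.1 52.6] z 0.046
notch1 0.71 fixture xy mm [ 35.1 -55. ] z 0.0453
crop 200 60 k 3.333
```

View pics/w40.png

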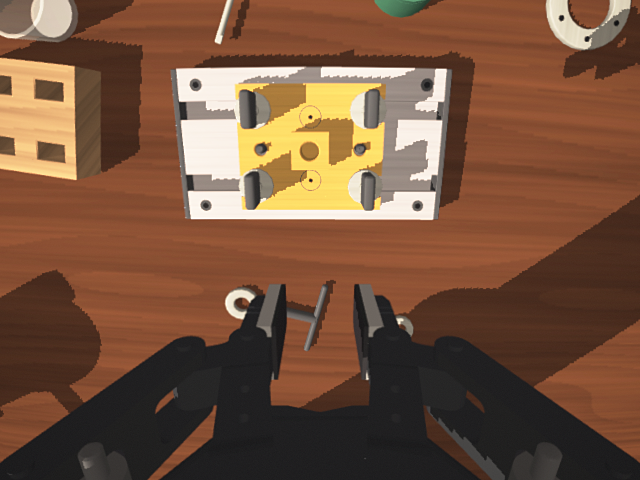

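View pics/w40c.png

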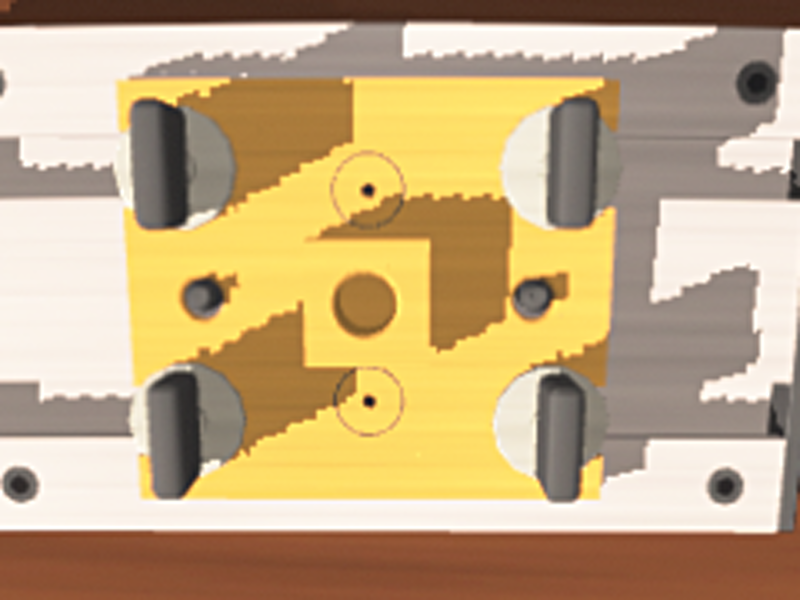

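All four collars lie within about 2 mm of the predicted notch bottoms (e.g. (253,110) against (252,109)). Both pins show in the plate, all wings are square, and nothing touches the robot. Handing in.

```bash
python3 - <<'E'
from rig import r,status
print(r.finish_job()); print(status.state()["time"])
E
```

```text
the job is handed in; nothing more can be done
None
the job is handed in; nothing more can be done
```

I lowered the riser plate and then the brass plate over both locating pins. I then took all four studs from the block, dropped each into a T-slot beyond the plate's end, slid it to its notch and turned it a quarter turn. The job was handed in at about 49 s of the 208 s allowed.

- **Plates:** in the overhead picture before hand-in, both pins showed through the brass plate. During seating the load on the gripper dropped to zero at the expected heights.
- **Studs:** all four stand upright with their wings square across the slots. Their collars were within about 2 mm of the computed notch positions, inside the 7 mm allowed.
- **Bystanders:** no bystander or orange look-alike looked displaced in the final pictures, and the gripper was clear of everything.
- **What disagreed:** the network's readings differed by 3 to 6 mm (two stud positions 5 to 6 mm off their notch points, the boss about 3.5 mm off centre). That is about its 4 mm error or a little over. It also reported one stud as a plate boss (p 0.36). I relied on the pixel measurements instead.
- **Disturbances:** I saw no knocked plate and no slackened grip.

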